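# Putting the chocolatier's washed small ware away by kind

### The job

Put the four washed pieces on the draining mat away, each with its own kind in the wooden trays: nest both tent-shaped label stands over the one already in its tray, legs on legs and ends flush, and stand the round and the square mousse ring flat in the tray beside the ring of the same shape. Set each piece down rather than dropping it, leave the pieces that are already put away standing where they are, and do not bump the full chocolate mould.

Things in the scene. Friction and masses are not known exactly. Their poses are not given: they have to be found in the camera images.
- tent_a: Label stand, bare steel, tent-shaped: 2.5 mm sheet folded to 60 degrees like a roof, 60 mm along the ridge, 44 mm across the feet, 38 mm high, ends open, 95 g. Origin: centre of the footprint at foot height; x along the ridge, z up. Best taken from above by its two ends (60 mm apart) near the ridge; the sloping legs are poor to grip. Starts on the 3 mm draining mat.
- tent_b: The second tent-shaped label stand, the same in every way as tent_a (size, origin, axes); also on the draining mat.
- ring_round: Open mousse ring of bare steel, round: 60 mm outside diameter, 40 mm high, 2 mm wall, 115 g. Origin: centre of its lower edge, z up. Starts loose on the thin grey draining mat (3 mm thick), on the robot's side of the trays.
- ring_square: Open mousse ring of bare steel, square: 55 x 55 mm outside, 40 mm high, 2 mm wall, 130 g. Origin: centre of its lower edge, x and y square to the sides, z up. Starts loose on the thin grey draining mat (3 mm thick), on the robot's side of the trays.
- home_tent: The label stand already put away, loose, same as tent_a (size, origin, axes). It stands feet down near the middle of its own wooden tray (like the other trays: floor 4 mm, rim 16 mm above the bench). Stands nest over one another, leg on leg, either way round; each sits 5 mm higher than the one beneath.
- home_round: The round ring already put away, loose, standing in the +y half of tray_round. Same size and origin as ring_round.
- home_square: The square ring already put away, loose, standing in the +y half of tray_square. Same size, origin and axes as ring_square.
- tray_round: Wooden storage tray, fixed: 115 mm (x) by 170 mm (y), walls and floor 4 mm, rim 16 mm above the bench. Origin: centre of its underside, on the bench. One round ring stands in its +y half, about 40 mm from the middle; the -y half is free: a second ring fits with its centre 40 mm to -y. Its place among the three trays varies.
- tray_square: Wooden storage tray, fixed: 115 mm (x) by 170 mm (y), walls and floor 4 mm, rim 16 mm above the bench. Origin: centre of its underside, on the bench. One square ring stands in its +y half, about 40 mm from the middle; the -y half is free: a second ring fits with its centre 40 mm to -y. Like tray_round but for its ring.
- mould: Bystander: full chocolate mould, a brown slab 275 x 135 x 24 mm with rows of filled cavities, loose, on the bench to the left (+y) of the trays. Origin: centre of its underside, x along its length.
There are look-alikes about, which are no part of the job. Leave any orange, purple or yellow look-alike of the tent_a alone.

How it is judged:
By the outcome, as a careful person would: the job done as asked, in the order asked, and still so for the second after the job is handed in, with the robot touching nothing.
It also fails if it takes over 83 s, if anything falls off the work surface, if the arm or the gripper's body presses on something with over 40 N, if the wrist force passes 120 N, or if a joint passes its speed limit or range.

### The arm

A 6-joint arm with a two-finger parallel gripper is mounted at the origin on the work surface. World frame = base frame: x ahead of the robot, y to its left, z up, the work surface at z = 0. Lengths are in mm, angles in degrees, forces in N, time in s.
With the tool pointing down it reaches from about 300 to 775 mm from the base axis. Payload 14.6 kg.
Tool frame: the origin (TCP) lies midway between the tips of the shut fingers; the grasp point (between the pads) lies 19 mm behind it; x points along the fingers, y is the direction in which the jaws open and shut, and the axes are right-handed (so a half turn about x gives the same grasp; the last joint's range is limited). The gripper opens to 94 mm and grips with 3 to 60 N. Pads are 16 mm wide; open, the fingers measure 119 mm over their backs; the gripper's body (75 mm by 177 mm) begins 78 mm behind the grasp point.
Start: joints at [-78.472, 17.183, 87.147, -0, 75.671, -3.816], TCP at [145.529, -530.387, 205.446] pointing down, gripper open.
Joint ranges: [-173.82, 173.82], [-45.26, 126.66], [13.44, 144.39], [-59.66, 239.66], [0, 175.72], [-146.38, 146.38]. Speed limits (degrees/s): [127.2, 127.2, 147.25, 180, 180, 180].

### API

Orientations are given as [roll, pitch, yaw] about the fixed x, y, z axes, in that order (R = Rz(yaw) Ry(pitch) Rx(roll)).
In Python, from station import * gives the robot as it stands. The module is installed in compiled form; this text tells all that it offers.
- The arm moves only by the tool arm_command, never from a script. Its argument "series" is a list of rows, each an object with "linear": the shift along the tool's x, y, z in m, a list of three; "twist": the turn about the tool's x in rad; "jaw": the opening, from 0 (shut) to 1 (fully open). A call has 1 to 8 rows; each row shifts and turns the commanded pose from where the row before left it, along the tool's axes as they then stand; what a row does not reach is not made up. A row lasts 1/12 s, in which the tool goes at most 41.7 mm and 7.16 degrees, less where a joint would pass 70% of its speed; a pose out of reach is approached as far as the arm can. A call is refused whole if a number of a shift passes 0.0417 or a number of a turn 0.125, either way. A call with a gripper value outside its range is refused whole. The fingers move at their own pace and stop on an object; "squeeze" is the grip in N (left out, the last holds). Time passes only in rows, so rows that do not move let the fingers close. It gives the time, the measured TCP pose, the force and the opening at its end, in the units of the state.
- get_state(): the state, without advancing time (a new reading comes with each control period).
- capture(name): name is "scene" or "top" or "wrist"; returns (picture, depth): 420x560x3 uint8, red, green, blue; 420x560 float32, mm along the optical axis (not along the pixel's ray), 0 where there is no reading.
- calibration(name): a dict with "fx", "fy", "cx", "cy" (pixels), "R" (3x3) and "t" (3): a world point X has camera coordinates R X + t; the wrist camera has in their place "hand_eye" (4x4, takes a point from camera to tool coordinates, whose origin is the TCP and whose axes are the tool frame's). Camera axes: x right, y down, z forward; pixel columns grow to the right and rows downward; lengths in mm; the calibration is good to about 2 mm. A picture is of the moment at which its call begins: read the wrist's pose just before it. calibration takes no time and is no camera call.
- hand_in(): hands the job in, once; it reports no verdict.
The state is a dict: "clock": time; "q": joint angles; "dq": joint speeds; "joint_efforts": joint torques, N m; "ee_pos": TCP position; "orientation": TCP orientation; "force": force on the tool from outside, world axes, zero at the start; "torque": the same for the moment, N m; "finger_gap": opening from 0.0 (shut) to 1.0 (fully open).
Only numpy, scipy, OpenCV 4.12 (cv2) and the standard library are available. Lean on these libraries where they do the work, as an engineer would, in place of code of your own. Each camera call takes 0.05 s, during which the arm holds its last target.

## Working session

There is one attempt and no reset: what is moved stays moved. The work goes in short steps, Python scripts to look and compute and a tool call to move; the robot and the scene stay as the last step left them, time stands still between calls to the robot, and variables do not carry over. Pictures are saved under pics/ and viewed, and the job is handed in when it is done.

Besides the shell and the picture viewer there is one more tool, called as name(argument=value, ...) on one line, values as JSON. arm_command: Moves the arm, as the interface text tells. Its arguments: {"type":"object","properties":{"series":{"type":"array","items":{"type":"object","properties":{"linear":{"type":"array","items":{"type":"number"}},"twist":{"type":"number"},"jaw":{"type":"number"}}}},"squeeze":{"type":"number"}},"required":["series"]}

```bash
mkdir -p pics; cat > h.py <<'E'
from station import *
import numpy as np, cv2
def snap(name,fn):
    p,d=capture(name); cv2.imwrite('pics/'+fn+'.png',p[:,:,::-1]); np.savez('pics/'+fn+'.npz',p=p,d=d); return p,d
def cam(name):
    c=calibration(name); return c,np.array(c['R']),np.array(c['t'])
E
python3 - <<'E'
from h import *
s=get_state(); print(s['clock'],s['ee_pos'],s['orientation'],s['finger_gap'])
for n in ('scene','top'):
    snap(n,n+'0'); print(calibration(n))
print(calibration('wrist'))
E
```

```text
0.0 [ 145.44671791 -530.14875099  204.88837701] [-92.75979366  89.93450326 102.5799759 ] 0.9968694481038465
{'fx': 537.3045486035501, 'fy': 537.3045486035501, 'cx': 269.36499177205724, 'cy': 205.83827638238373, 'R': array([[ 0.07523389,  0.99715485,  0.00469689],
       [ 0.70651596, -0.04998047, -0.70592999],
       [-0.70368676,  0.05642829, -0.70826605]]), 't': array([-127.82276968, -292.28698178, 1874.02660421])}
{'fx': 536.0121049184004, 'fy': 536.0121049184004, 'cx': 278.43675510202775, 'cy': 214.0425888693396, 'R': array([[ 0.00675455, -0.99994218, -0.00836794],
       [-0.98538053, -0.00523115, -0.17028757],
       [ 0.17023395,  0.00939582, -0.98535888]]), 't': array([  98.19066409,  477.85677623, 1486.8825299 ])}
{'fx': 350.96397854770595, 'fy': 350.96397854770595, 'cx': 277.8108295766896, 'cy': 202.7783028892437, 'hand_eye': array([[-3.78028979e-04, -2.29398808e-01,  9.73332443e-01,
        -1.79404150e+02],
       [ 9.99999928e-01, -1.26353354e-04,  3.58606811e-04,
        -8.20889569e-01],
       [ 4.07198432e-05,  9.73332508e-01,  2.29398839e-01,
        -6.56863109e+01],
       [ 0.00000000e+00,  0.00000000e+00,  0.00000000e+00,
         1.00000000e+00]])}
```

View pics/top0.png

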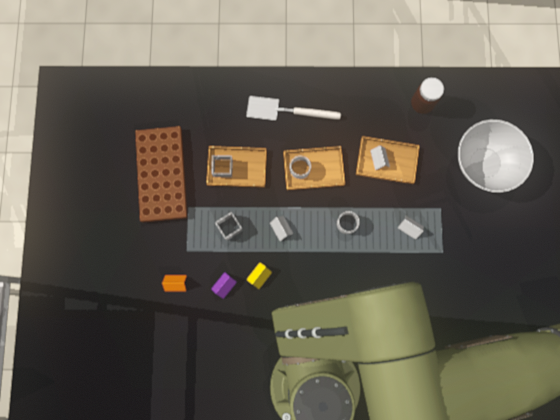

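View pics/scene0.png

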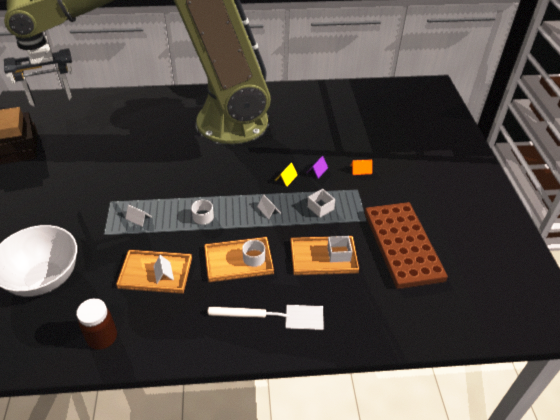

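```bash
cat >> h.py <<'E'
def cloud(name,d,T=None):
    c=calibration(name); v,u=np.indices(d.shape)
    P=np.stack([(u-c['cx'])/c['fx']*d,(v-c['cy'])/c['fy']*d,d],-1)
    if T is None:
        return (P-np.array(c['t']))@np.array(c['R'])
    H=T@np.array(c['hand_eye']); return P@H[:3,:3].T+H[:3,3]
def toolT(s):
    from scipy.spatial.transform import Rotation as Ro
    T=np.eye(4); T[:3,:3]=Ro.from_euler('xyz',s['orientation'],degrees=True).as_matrix(); T[:3,3]=s['ee_pos']; return T
E
python3 - <<'E'
from h import *
z=np.load('pics/top0.npz'); p,d=z['p'],z['d']
W=cloud('top',d)
m=(W[...,2]>24)&(W[...,2]<90)&(d>0); m[262:]=False
n,l,st,ce=cv2.connectedComponentsWithStats(m.astype(np.uint8))
for i in range(1,n):
    if st[i,4]<15: continue
    q=W[l==i]; 
    r=cv2.minAreaRect(q[:,:2].astype(np.float32))
    print(ce[i].round(),st[i,4],q.mean(0).round(1),q[:,2].max().round(1),np.round(r[0],1),np.round(r[1],1),round(r[2],1))
# trays by z 10-24
for v,u in [(240,300),(300,300),(167,250),(190,250)]: print(u,v,W[v,u].round(1))
img=p[:,:,::-1]
cv2.imwrite('pics/topcrop.png',cv2.resize(img[120:300,180:450],None,fx=2.9,fy=2.9,interpolation=cv2.INTER_CUBIC))
E
```

```text
[423. 102.] 306 [ 806.9 -317.9   62. ] 89.5 [ 815.8 -323.9] [70.6 47.3] 57.5
[501. 152.] 2438 [ 658.1 -535.7   55.1] 90.0 [ 641.  -508.7] [207.3 207.7] 88.6
[151. 139.] 173 [704.5 481.   26.4] 33.7 [709.  482.5] [56.8 97.4] 18.4
[174. 135.] 46 [714.5 412.6  26.3] 31.8 [715.8 412.9] [41.8 24. ] 36.1
[161. 149.] 100 [671.8 449.8  26.7] 33.9 [671.4 450.4] [39.5 57.1] 0.1
[176. 146.] 38 [683.1 404.2  26.5] 32.6 [680.1 406.9] [27.1 33.6] 4.3
[162. 183.] 945 [569.4 441.4  26.5] 38.1 [578.4 445.4] [230.1 132.2] 5.9
[381. 157.] 152 [ 650.1 -196.7   33.6] 45.9 [ 650.9 -198. ] [59.4 27.5] 9.4
[176. 158.] 86 [644.1 402.5  26.8] 33.7 [646.2 402.2] [35.2 56.3] 87.8
[222. 165.] 138 [620.7 267.1  37.3] 48.7 [620.5 267.6] [55.7 57.4] 89.6
[300. 166.] 112 [619.6  39.9  36.6] 50.4 [617.6  39.1] [58.2 59.8] 63.9
[141. 187.] 35 [557.  501.5  26.4] 29.8 [560.8 500.3] [43.6 18.1] 6.7
[151. 210.] 117 [488.7 468.9  26.5] 32.4 [489.  467.2] [37.9 77.8] 20.8
[228. 225.] 96 [444.7 244.5  38.7] 50.3 [443.1 244. ] [55.9 55. ] 32.9
[348. 222.] 90 [456.1 -98.   37.7] 47.4 [455.2 -97.4] [58.5 58.3] 2.5
[281. 227.] 151 [440.7  93.7  32.5] 45.2 [441.3  94. ] [59.7 25.4] 29.6
[412. 226.] 152 [ 445.6 -279.7   33.2] 46.3 [ 446.2 -280.5] [59.1 24.2] 56.9
300 240 [408.1  38.4   1. ]
300 300 [236.2  38.3  -1.1]
250 167 [625.2 186.8   3.3]
250 190 [556.2 186.   -0.9]
```

View pics/topcrop.png

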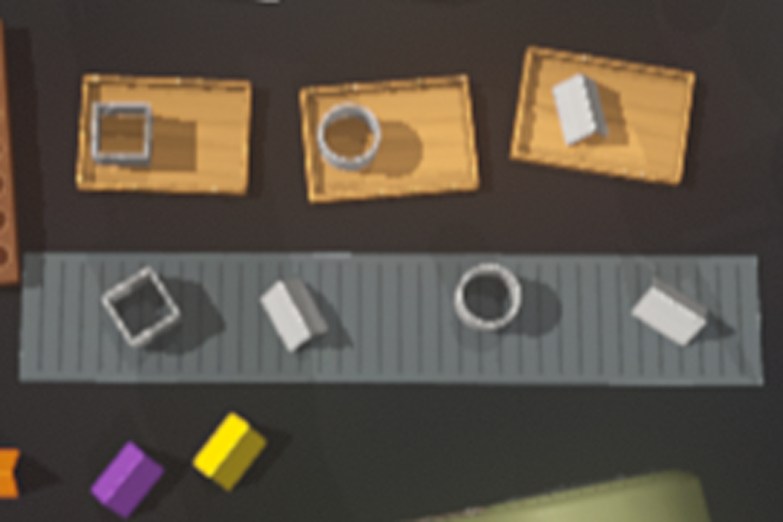

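```bash
cat >> h.py <<'E'
def psi(s):
    R=toolT(s)[:3,:3]; return np.degrees(np.arctan2(R[1,1],R[0,1]))
def plan(x,y,z,ps=None):
    s=get_state(); T=toolT(s); d=T[:3,:3].T@(np.array([x,y,z])-T[:3,3])
    p=psi(s); print('ee',s['ee_pos'].round(1),'psi %.2f'%p,'q6 %.1f'%s['q'][5],'clock %.2f'%s['clock'],'F',np.round(s['force'],1))
    print('shift tool mm',d.round(1))
    if ps is not None:
        t=((p-ps)+90)%180-90; print('twist rad %.4f (alt %.3f)'%(np.radians(t),np.radians(t-np.sign(t)*180)))
E
python3 - <<'E'
from h import *
print(toolT(get_state()).round(3))
plan(446,-280,150,55)
E
```

```text
[[-0.00000e+00  2.65000e-01 -9.64000e-01  1.45483e+02]
 [ 1.00000e-03 -9.64000e-01 -2.65000e-01 -5.30162e+02]
 [-1.00000e+00 -1.00000e-03 -0.00000e+00  2.04948e+02]
 [ 0.00000e+00  0.00000e+00  0.00000e+00  1.00000e+00]]
ee [ 145.5 -530.2  204.9] psi -74.66 q6 -3.8 clock 0.10 F [-0.2  0.3 -0. ]
shift tool mm [  55.1 -161.7 -356. ]
twist rad 0.8787 (alt -2.263)
```

arm_command(series=[{"linear": [0.005, -0.018, -0.0395], "jaw": 1}, {"linear": [0.005, -0.018, -0.0395]}, {"linear": [0.005, -0.018, -0.0395]}, {"linear": [0.005, -0.018, -0.0395]}, {"linear": [0.005, -0.018, -0.0395]}, {"linear": [0.005, -0.018, -0.0395]}, {"linear": [0.005, -0.018, -0.0395]}, {"linear": [0.005, -0.018, -0.0395]}], squeeze=20)

```text
$.series[0]: bad value
```

arm_command(series=[{"linear": [0.005, -0.018, -0.0395]}, {"linear": [0, 0, 0], "twist": -0.125}, {"linear": [0, 0, 0], "twist": -0.125}, {"linear": [0, 0, 0], "twist": -0.125}, {"linear": [0, 0, 0], "twist": -0.125}, {"linear": [0, 0, 0], "twist": -0.125}, {"linear": [0, 0, 0], "twist": -0.125}, {"linear": [0, 0, 0], "twist": -0.125}])

```text
$.series[0]: bad value
```

arm_command(series=[{"linear": [0, 0, 0], "twist": -0.125}, {"linear": [0, 0, 0], "twist": -0.125}, {"linear": [0, 0, 0], "twist": -0.125}, {"linear": [0, 0, 0], "twist": -0.125}, {"linear": [0, 0, 0], "twist": -0.125}, {"linear": [0, 0, 0], "twist": -0.125}, {"linear": [0, 0, 0], "twist": -0.125}, {"linear": [0, 0, 0], "twist": -0.125}])

```text
$.series[0]: bad value
```

arm_command(series=[{"linear": [0, 0, 0], "twist": -0.125}, {"linear": [0, 0, 0], "twist": -0.125}, {"linear": [0, 0, 0], "twist": -0.125}, {"linear": [0, 0, 0]}, {"linear": [0, 0, 0]}])

```text
$.series[0]: bad value
```

```bash
python3 - <<'E'
from h import *
plan(446,-280,110,55)
s=get_state(); p,d=snap('wrist','w1'); np.savez('pics/w1T.npz',T=toolT(s))
E
```

```text
ee [ 145.5 -530.2  204.9] psi -74.66 q6 -3.8 clock 0.10 F [-0.2  0.3 -0. ]
shift tool mm [  95.1 -161.6 -356. ]
twist rad 0.8787 (alt -2.263)
```

View pics/w1.png

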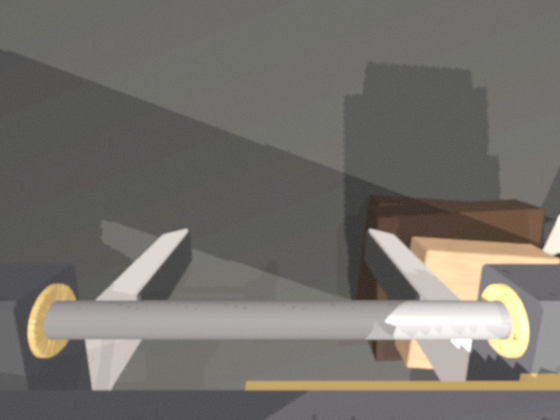

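arm_command(series=[{"linear": [0, -0.018, -0.0395], "twist": 0, "jaw": 1}, {"linear": [0, -0.018, -0.0395], "twist": 0, "jaw": 1}, {"linear": [0, -0.018, -0.0395], "twist": 0, "jaw": 1}, {"linear": [0, -0.018, -0.0395], "twist": 0, "jaw": 1}, {"linear": [0, -0.018, -0.0395], "twist": 0, "jaw": 1}, {"linear": [0.01, -0.018, -0.0395], "twist": 0, "jaw": 1}, {"linear": [0.01, -0.018, -0.0395], "twist": 0, "jaw": 1}, {"linear": [0.02, -0.018, -0.0395], "twist": 0, "jaw": 1}], squeeze=20)

```text
clock: 0.82
ee_pos: [398.7, -319.2, 170.1]
orientation: [123.0, 89.9, -41.6]
force: [-0.3, -0.9, 0.2]
finger_gap: 0.998
```

arm_command(series=[{"linear": [0.02, -0.018, -0.0395], "twist": 0, "jaw": 1}, {"linear": [0, 0, 0], "twist": -0.125, "jaw": 1}, {"linear": [0, 0, 0], "twist": -0.125, "jaw": 1}, {"linear": [0, 0, 0], "twist": -0.125, "jaw": 1}, {"linear": [0, 0, 0], "twist": -0.125, "jaw": 1}, {"linear": [0, 0, 0], "twist": -0.125, "jaw": 1}, {"linear": [0, 0, 0], "twist": -0.125, "jaw": 1}, {"linear": [0, 0, 0], "twist": -0.125, "jaw": 1}])

```text
clock: 1.48
ee_pos: [425.9, -296.3, 151.6]
orientation: [-104.1, 90.0, 141.7]
force: [0.4, -0.6, -0.1]
finger_gap: 0.999
```

arm_command(series=[{"linear": [0, 0, 0], "twist": -0.125, "jaw": 1}, {"linear": [0, 0, 0], "twist": -0.125, "jaw": 1}, {"linear": [0, 0, 0], "twist": -0.125, "jaw": 1}, {"linear": [0, 0, 0], "twist": -0.125, "jaw": 1}, {"linear": [0, 0, 0], "twist": -0.125, "jaw": 1}, {"linear": [0, 0, 0], "twist": -0.125, "jaw": 1}, {"linear": [0, 0, 0], "twist": -0.125, "jaw": 1}, {"linear": [0, 0, 0], "twist": -0.125, "jaw": 1}])

```text
clock: 2.15
ee_pos: [425.9, -296.3, 151.7]
orientation: [-161.9, 90.0, 141.2]
force: [0.2, -0.7, 0.5]
finger_gap: 1.002
```

arm_command(series=[{"linear": [0, 0, 0], "twist": -0.125, "jaw": 1}, {"linear": [0, 0, 0], "twist": -0.125, "jaw": 1}, {"linear": [0, 0, 0], "twist": -0.125, "jaw": 1}, {"linear": [0, 0, 0], "twist": 0, "jaw": 1}])

```text
clock: 2.48
ee_pos: [425.9, -296.3, 151.7]
orientation: [178.3, 90.0, 142.9]
force: [-0.6, -1.1, 0.4]
finger_gap: 0.999
```

```bash
python3 - <<'E'
from h import *
plan(446,-280,110,55)
s=get_state(); p,d=snap('wrist','w2'); np.savez('pics/w2T.npz',T=toolT(s))
E
```

```text
ee [ 425.9 -296.3  151.7] psi 54.62 q6 -93.5 clock 2.48 F [-0.6 -1.1  0.4]
shift tool mm [41.7 25.   7. ]
twist rad -0.0067 (alt 3.135)
```

View pics/w2.png

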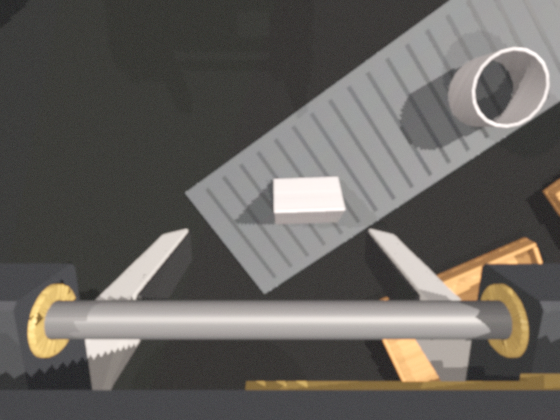

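```bash
cat >> h.py <<'E'
def ray(u,v,z,T):
    c=calibration('wrist'); H=T@np.array(c['hand_eye']); 
    r=H[:3,:3]@np.array([(u-c['cx'])/c['fx'],(v-c['cy'])/c['fy'],1]); o=H[:3,3]
    return o+r*(z-o[2])/r[2]
E
python3 - <<'E'
from h import *
T=np.load('pics/w2T.npz')['T']; z=np.load('pics/w2.npz'); p,d=z['p'],z['d']
cv2.imwrite('pics/w2c.png',cv2.resize(p[165:235,255:365,::-1],None,fx=7,fy=7,interpolation=cv2.INTER_CUBIC))
W=cloud('wrist',d,T)
m=(W[...,2]>12)&(W[...,2]<60)&(d>0); m[:, :250]=0;m[:,360:]=0;m[:160]=0;m[235:]=0
q=W[m]; print(m.sum(), q[:,2].max(), q.mean(0))
for c in range(280,341,10): 
    k=np.argmax(np.where(m[:,c],W[:,c,2],0)); print(c,k,W[k,c].round(1), W[k-3:k+4,c,2].round(1))
E
```

```text
2474 43.3197736621305 [ 444.13133089 -276.83643387   27.91270798]
280 212 [ 434.7 -300.2   41.2] [39.2 40.8 40.1 41.2 38.3 35.3 32.5]
290 211 [ 438.7 -292.5   42.5] [39.4 40.5 40.7 42.5 39.5 36.7 33. ]
300 211 [ 443.8 -285.7   41.6] [40.1 39.6 40.4 41.6 38.3 35.8 31.9]
310 209 [ 447.5 -277.8   40.6] [37.7 38.9 39.8 40.6 40.5 40.3 37.6]
320 210 [ 452.6 -271.3   42.6] [38.9 41.7 41.5 42.6 38.9 37.2 34.8]
330 208 [ 456.5 -263.4   41.3] [37.1 39.3 39.3 41.3 40.7 40.6 39.7]
340 209 [ 462.  -257.    41.8] [40.2 40.9 41.  41.8 39.4 36.4 34. ]
```

View pics/w2c.png

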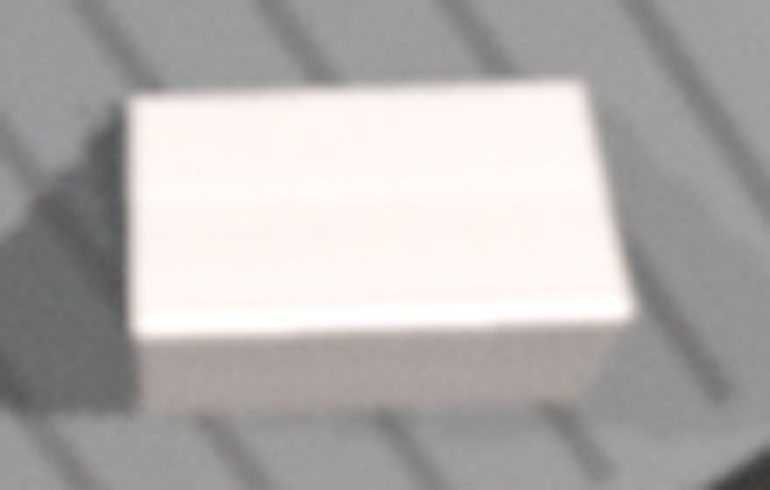

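```bash
cat >> h.py <<'E'
def ridge(a,b,z,T):
    A=ray(*a,z,T);B=ray(*b,z,T); print('len %.1f'%np.linalg.norm(A-B),'mid',((A+B)/2).round(1),'ang %.2f'%np.degrees(np.arctan2(*(B-A)[[1,0]]))); return (A+B)/2
E
python3 - <<'E'
from h import *
T=np.load('pics/w2T.npz')['T']
ridge((273.6,210.8),(345.2,209.0),41,T)
plan(450,-275,110)
E
```

```text
len 61.1 mid [ 447.8 -278.7   41. ] ang 56.11
ee [ 425.9 -296.3  151.7] psi 54.14 q6 -93.0 clock 2.53 F [-0.1 -0.3  0.2]
shift tool mm [41.7 31.4  7.1]
```

```bash
python3 - <<'E'
from h import *
plan(447.8,-278.7,105,56.1)
E
```

```text
ee [ 425.9 -296.3  151.7] psi 54.14 q6 -93.0 clock 2.53 F [-0.1 -0.3  0.2]
shift tool mm [46.7 27.1  7.5]
twist rad -0.0341 (alt 3.107)
```

arm_command(series=[{"linear": [0.016, 0.009, 0.0025], "twist": 0, "jaw": 1}, {"linear": [0.016, 0.009, 0.0025], "twist": 0, "jaw": 1}, {"linear": [0.016, 0.009, 0.0025], "twist": 0, "jaw": 1}, {"linear": [0, 0, 0], "twist": -0.03, "jaw": 1}, {"linear": [0, 0, 0], "twist": 0, "jaw": 1}, {"linear": [0, 0, 0], "twist": 0, "jaw": 1}])

```text
clock: 3.03
ee_pos: [447.9, -278.9, 104.0]
orientation: [-8.2, 90.0, -42.4]
force: [-0.2, -1.2, 0.2]
finger_gap: 1.005
```

```bash
python3 - <<'E'
from h import *
s=get_state(); p,d=snap('wrist','w3'); np.savez('pics/w3T.npz',T=toolT(s))
plan(447.8,-278.7,35,56.1)
cv2.imwrite('pics/w3c.png',cv2.resize(p[155:265,190:370,::-1],None,fx=4,fy=4,interpolation=cv2.INTER_CUBIC))
E
```

```text
ee [ 447.9 -279.1  104.2] psi 55.78 q6 -91.7 clock 3.08 F [ 0.2 -0.1 -0. ]
shift tool mm [69.2  0.3 -0.3]
twist rad -0.0056 (alt 3.136)
```

View pics/w3c.png

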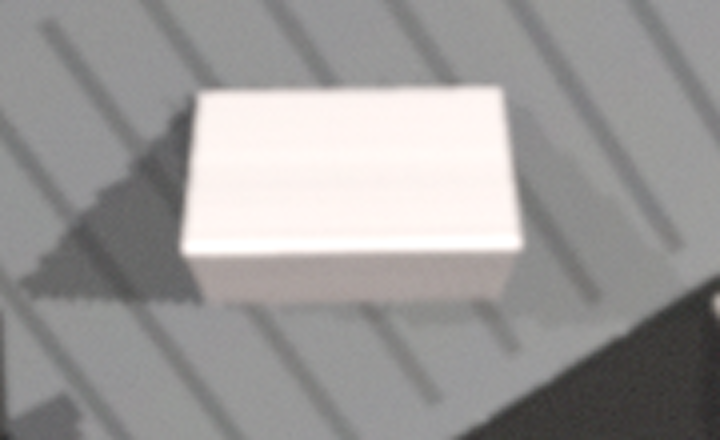

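```bash
python3 - <<'E'
from h import *
T=np.load('pics/w3T.npz')['T']
M=ridge((235.2,216),(320.1,215.2),41,T)
plan(M[0],M[1],34)
E
```

```text
len 60.8 mid [ 447.6 -278.7   41. ] ang 56.32
ee [ 447.9 -279.1  104.2] psi 55.78 q6 -91.7 clock 3.08 F [ 0.2 -0.1 -0. ]
shift tool mm [70.2  0.2 -0.5]
```

arm_command(series=[{"linear": [0.025, 0, 0], "twist": 0, "jaw": 1}, {"linear": [0.025, 0, 0], "twist": 0, "jaw": 1}, {"linear": [0.0192, 0, -0.0005], "twist": -0.006, "jaw": 1}, {"linear": [0, 0, 0], "twist": 0, "jaw": 0.75}, {"linear": [0, 0, 0], "twist": 0, "jaw": 0.6}, {"linear": [0, 0, 0], "twist": 0, "jaw": 0.6}, {"linear": [0, 0, 0], "twist": 0, "jaw": 0.6}, {"linear": [0, 0, 0], "twist": 0, "jaw": 0.6}], squeeze=25)

```text
clock: 3.75
ee_pos: [447.9, -279.0, 36.0]
orientation: [-2.0, 89.9, -35.7]
force: [0.1, -0.4, -0.3]
finger_gap: 0.683
```

arm_command(series=[{"linear": [0, 0, 0], "twist": 0, "jaw": 0.5}, {"linear": [0, 0, 0], "twist": 0, "jaw": 0.5}, {"linear": [0, 0, 0], "twist": 0, "jaw": 0.5}, {"linear": [0, 0, 0], "twist": 0, "jaw": 0.5}])

```text
clock: 4.08
ee_pos: [447.9, -278.9, 35.5]
orientation: [-0.4, 89.9, -34.1]
force: [-0.6, 0.7, 6.8]
finger_gap: 0.625
```

```bash
python3 - <<'E'
from h import *
s=get_state(); p,d=snap('wrist','w4')
plan(447.6,-278.7,35,56.1); print(s['finger_gap']*94)
cv2.imwrite('pics/w4c.png',cv2.resize(p[155:345,140:420,::-1],None,fx=2.8,fy=2.8,interpolation=cv2.INTER_CUBIC))
E
```

```text
ee [ 447.9 -278.9   35.5] psi 56.31 q6 -92.2 clock 4.13 F [-0.6  0.2  7.7]
shift tool mm [ 0.5 -0.  -0.3]
twist rad 0.0038 (alt -3.138)
58.78664974205742
```

View pics/w4c.png

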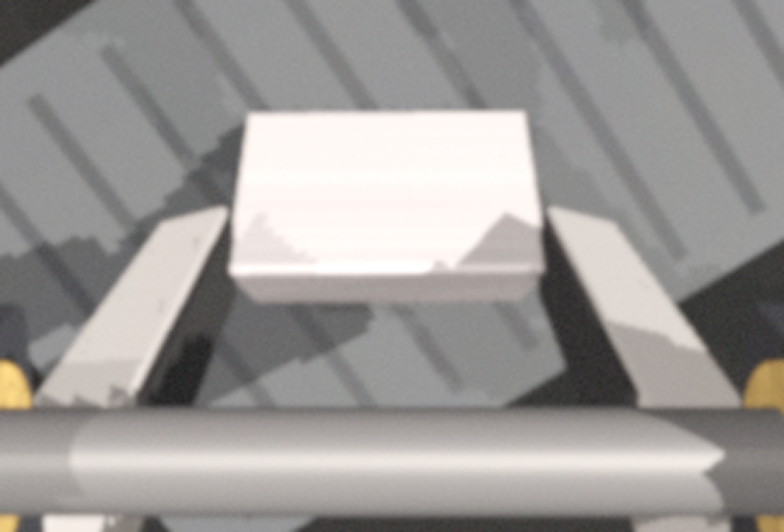

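arm_command(series=[{"linear": [-0.002, 0, 0], "twist": 0, "jaw": 0.5}, {"linear": [-0.006, 0, 0], "twist": 0, "jaw": 0.5}, {"linear": [-0.012, 0, 0], "twist": 0, "jaw": 0.5}, {"linear": [0, 0, 0], "twist": 0, "jaw": 0.5}])

```text
clock: 4.47
ee_pos: [448.1, -279.1, 56.6]
orientation: [-2.4, 89.9, -36.1]
force: [0.5, -1.1, -0.3]
finger_gap: 0.622
```

```bash
python3 - <<'E'
from h import *
s=get_state(); p,d=snap('wrist','w5')
plan(447.6,-278.7,35,56.1); print(s['finger_gap']*94)
cv2.imwrite('pics/w5c.png',cv2.resize(p[155:345,140:420,::-1],None,fx=2.8,fy=2.8,interpolation=cv2.INTER_CUBIC))
E
```

```text
ee [ 447.8 -278.9   55.6] psi 56.32 q6 -92.2 clock 4.52 F [ 0.   0.2 -1.6]
shift tool mm [20.6  0.1 -0.3]
twist rad 0.0038 (alt -3.138)
58.5018738617194
```

View pics/w5c.png

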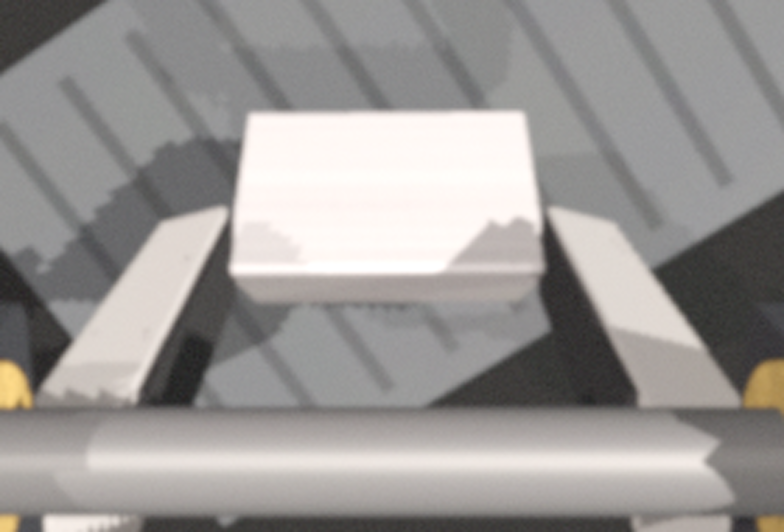

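```bash
python3 - <<'E'
from h import *
plan(658,-262,125,10)
E
```

```text
ee [ 447.8 -278.9   55.6] psi 56.32 q6 -92.2 clock 4.52 F [ 0.   0.2 -1.6]
shift tool mm [-69.1 130.6 165.6]
twist rad 0.8084 (alt -2.333)
```

arm_command(series=[{"linear": [-0.03, 0, 0], "twist": 0, "jaw": 0.5}, {"linear": [-0.035, 0.01, 0.012], "twist": 0, "jaw": 0.5}, {"linear": [-0.004, 0.025, 0.03], "twist": 0, "jaw": 0.5}, {"linear": [0, 0.025, 0.03], "twist": 0, "jaw": 0.5}, {"linear": [0, 0.025, 0.03], "twist": 0, "jaw": 0.5}, {"linear": [0, 0.025, 0.03], "twist": 0, "jaw": 0.5}, {"linear": [0, 0.02, 0.0336], "twist": 0, "jaw": 0.5}, {"linear": [0, 0, 0], "twist": 0.1, "jaw": 0.5}])

```text
clock: 5.18
ee_pos: [661.9, -261.1, 120.4]
orientation: [172.9, 89.9, 133.7]
force: [-0.9, 0.1, -2.1]
finger_gap: 0.622
```

arm_command(series=[{"linear": [0, 0, 0], "twist": 0.1, "jaw": 0.5}, {"linear": [0, 0, 0], "twist": 0.1, "jaw": 0.5}, {"linear": [0, 0, 0], "twist": 0.1, "jaw": 0.5}, {"linear": [0, 0, 0], "twist": 0.1, "jaw": 0.5}, {"linear": [0, 0, 0], "twist": 0.1, "jaw": 0.5}, {"linear": [0, 0, 0], "twist": 0.1, "jaw": 0.5}, {"linear": [0, 0, 0], "twist": 0.1, "jaw": 0.5}, {"linear": [0, 0, 0], "twist": 0, "jaw": 0.5}])

```text
clock: 5.85
ee_pos: [657.1, -262.1, 122.8]
orientation: [-124.3, 89.9, 155.9]
force: [-0.3, -0.1, -1.3]
finger_gap: 0.623
```

```bash
python3 - <<'E'
from h import *
s=get_state(); p,d=snap('wrist','w6'); np.savez('pics/w6T.npz',T=toolT(s))
plan(658,-262,125,10)
E
```

```text
ee [ 657.1 -262.2  122.9] psi 10.57 q6 -35.3 clock 5.90 F [-0.8  0.5 -1.7]
shift tool mm [-2.1  0.9  0. ]
twist rad 0.0100 (alt -3.132)
```

View pics/w6.png

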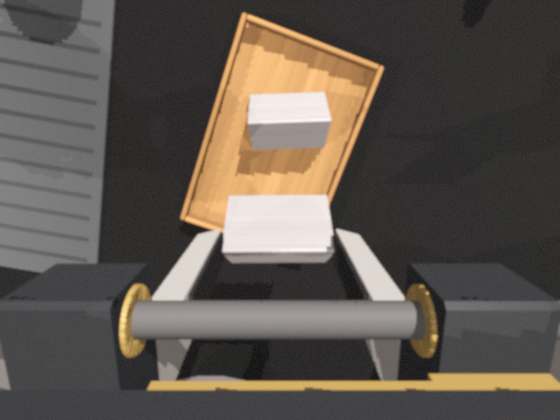

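```bash
python3 - <<'E'
from h import *
p=np.load('pics/w6.npz')['p']
cv2.imwrite('pics/w6c.png',cv2.resize(p[85:270,210:345,::-1],None,fx=4,fy=4,interpolation=cv2.INTER_CUBIC)[:,:])
E
```

```text
(no output)
```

View pics/w6c.png

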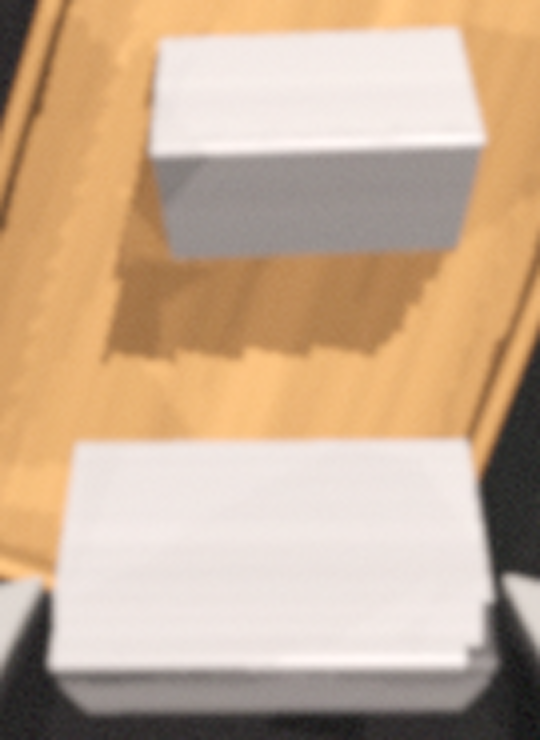

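```bash
python3 - <<'E'
from h import *
T=np.load('pics/w6T.npz')['T']
for zc in (127,129.5):A=ridge((221.6,251.1),(333.9,250.1),zc,T)
for zc in (41,42,43): B=ridge((247.4,123),(331.1,120.3),zc,T)
print(A-T[:3,3])
E
```

```text
len 59.5 mid [ 656.7 -262.8  127. ] ang 10.77
len 58.7 mid [ 656.5 -261.8  129.5] ang 10.77
len 60.7 mid [ 653.  -196.1   41. ] ang 12.01
len 60.5 mid [ 653.  -196.1   42. ] ang 12.01
len 60.2 mid [ 653.  -196.1   43. ] ang 12.01
[-0.56734107  0.33780938  6.7308873 ]
```

```bash
python3 - <<'E'
from h import *
plan(653.4,-195.9,90,11.9)
E
```

```text
ee [ 657.1 -262.2  122.9] psi 10.57 q6 -35.3 clock 5.90 F [-0.8  0.5 -1.7]
shift tool mm [ 32.9   8.6 -65.8]
twist rad -0.0232 (alt 3.118)
```

arm_command(series=[{"linear": [0, 0.003, -0.022], "twist": 0, "jaw": 0.5}, {"linear": [0, 0.003, -0.022], "twist": 0, "jaw": 0.5}, {"linear": [0, 0.0026, -0.0218], "twist": 0, "jaw": 0.5}, {"linear": [0.015, 0, 0], "twist": -0.022, "jaw": 0.5}, {"linear": [0.014, 0, 0], "twist": 0, "jaw": 0.5}, {"linear": [0, 0, 0], "twist": 0, "jaw": 0.5}, {"linear": [0, 0, 0], "twist": 0, "jaw": 0.5}])

```text
clock: 6.48
ee_pos: [653.4, -195.9, 94.0]
orientation: [-122.1, 89.9, 159.7]
force: [0.0, 0.1, -1.2]
finger_gap: 0.625
```

```bash
python3 - <<'E'
from h import *
plan(653.4,-195.9,42.5,11.9)
s=get_state(); p,d=snap('wrist','w7'); np.savez('pics/w7T.npz',T=toolT(s))
p2,d2=snap('scene','s7')
a=cv2.resize(p[150:350,130:430,::-1],(600,400),interpolation=cv2.INTER_CUBIC)
b=cv2.resize(p2[215:315,100:220,::-1],(480,400),interpolation=cv2.INTER_CUBIC)
cv2.imwrite('pics/w7c.png',a);cv2.imwrite('pics/s7c.png',b)
E
```

```text
ee [ 653.4 -195.9   94. ] psi 11.87 q6 -31.6 clock 6.48 F [ 0.   0.1 -1.2]
shift tool mm [51.5  0.   0. ]
twist rad -0.0004 (alt 3.141)
```

View pics/w7c.png

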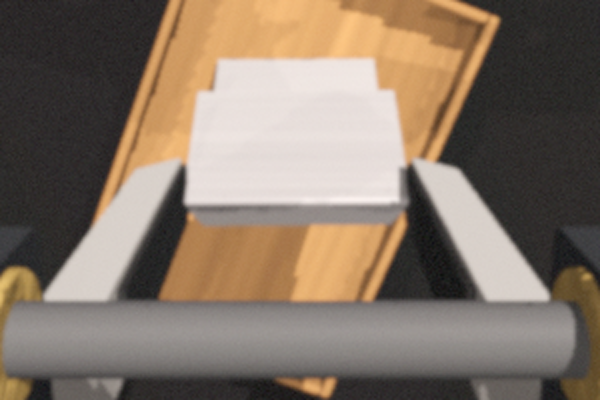

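View pics/s7c.png

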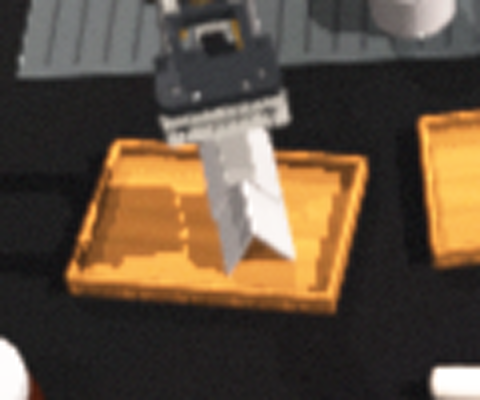

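arm_command(series=[{"linear": [0.015, 0, 0], "twist": 0, "jaw": 0.5}, {"linear": [0.015, 0, 0], "twist": 0, "jaw": 0.5}, {"linear": [0.01, 0, 0], "twist": 0, "jaw": 0.5}, {"linear": [0.005, 0, 0], "twist": 0, "jaw": 0.5}, {"linear": [0.003, 0, 0], "twist": 0, "jaw": 0.5}, {"linear": [0, 0, 0], "twist": 0, "jaw": 0.5}, {"linear": [0, 0, 0], "twist": 0, "jaw": 0.5}])

```text
clock: 7.17
ee_pos: [654.1, -196.1, 47.4]
orientation: [59.7, 89.9, -18.6]
force: [-0.6, -0.9, -0.5]
finger_gap: 0.624
```

```bash
python3 - <<'E'
from h import *
plan(653.4,-195.9,42.5,11.9)
s=get_state(); p,d=snap('wrist','w8'); np.savez('pics/w8T.npz',T=toolT(s))
p2,d2=snap('scene','s8')
a=cv2.resize(p[150:350,130:430,::-1],(600,400),interpolation=cv2.INTER_CUBIC)
b=cv2.resize(p2[215:315,100:220,::-1],(480,400),interpolation=cv2.INTER_CUBIC)
cv2.imwrite('pics/s8c.png',np.hstack([a[:,100:420],b]))
E
```

```text
ee [ 654.1 -196.1   47.4] psi 11.75 q6 -31.5 clock 7.17 F [-0.6 -0.9 -0.5]
shift tool mm [ 4.9 -0.7 -0.3]
twist rad -0.0026 (alt 3.139)
```

View pics/s8c.png

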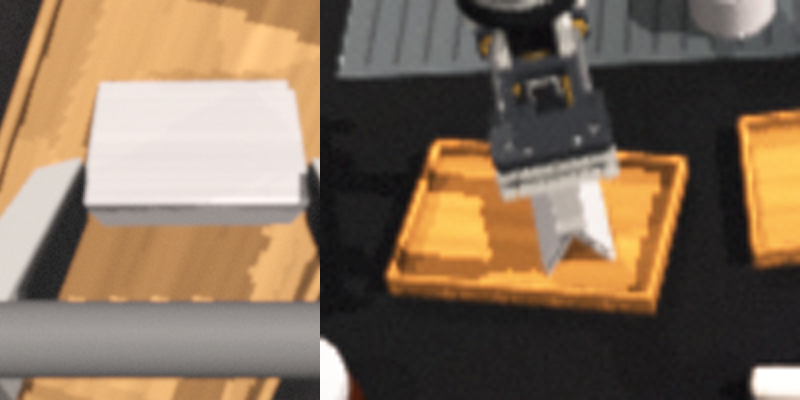

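arm_command(series=[{"linear": [0.001, -0.0005, 0], "twist": 0, "jaw": 0.5}, {"linear": [0.0015, 0, 0], "twist": 0, "jaw": 0.5}, {"linear": [0.0015, 0, 0], "twist": 0, "jaw": 0.5}, {"linear": [0, 0, 0], "twist": 0, "jaw": 0.5}])

```text
clock: 7.6
ee_pos: [653.2, -196.0, 42.5]
orientation: [-142.0, 90.0, 139.7]
force: [-0.4, 0.3, -0.8]
finger_gap: 0.622
```

```bash
python3 - <<'E'
from h import *
plan(653.4,-195.9,42.5,11.9)
s=get_state(); p,d=snap('wrist','w9'); np.savez('pics/w9T.npz',T=toolT(s))
p2,d2=snap('scene','s9')
a=cv2.resize(p[150:350,130:430,::-1],(600,400),interpolation=cv2.INTER_CUBIC)
b=cv2.resize(p2[215:315,100:220,::-1],(480,400),interpolation=cv2.INTER_CUBIC)
cv2.imwrite('pics/s9c.png',np.hstack([a[:,100:420],b]))
E
```

```text
ee [ 653.2 -196.    42.5] psi 11.75 q6 -31.5 clock 7.60 F [-0.4  0.3 -0.8]
shift tool mm [-0.   0.2 -0. ]
twist rad -0.0026 (alt 3.139)
```

View pics/s9c.png

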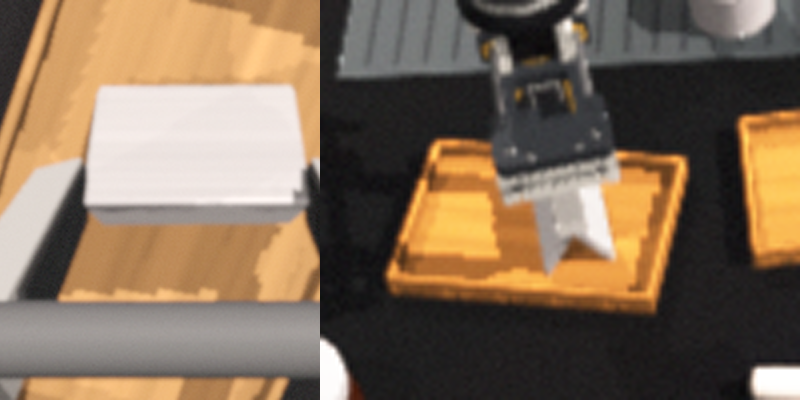

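arm_command(series=[{"linear": [0.0005, 0, 0], "twist": 0, "jaw": 0.5}, {"linear": [0.0005, 0, 0], "twist": 0, "jaw": 0.5}, {"linear": [0, 0, 0], "twist": 0, "jaw": 0.5}])

```text
clock: 7.95
ee_pos: [653.4, -196.0, 42.1]
orientation: [81.5, 90.0, 3.3]
force: [-1.2, 1.8, 3.9]
finger_gap: 0.626
```

arm_command(series=[{"linear": [0, 0, 0], "twist": 0, "jaw": 0.66}, {"linear": [0, 0, 0], "twist": 0, "jaw": 0.7}, {"linear": [0, 0, 0], "twist": 0, "jaw": 0.8}, {"linear": [0, 0, 0], "twist": 0, "jaw": 0.9}, {"linear": [-0.015, 0, 0], "twist": 0, "jaw": 0.9}, {"linear": [-0.025, 0, 0], "twist": 0, "jaw": 1}, {"linear": [-0.025, 0, 0], "twist": 0, "jaw": 1}, {"linear": [0, 0, 0], "twist": 0, "jaw": 1}])

```text
clock: 8.62
ee_pos: [655.2, -196.8, 112.1]
orientation: [58.2, 89.6, -20.0]
force: [-0.3, 0.0, 1.9]
finger_gap: 0.996
```

```bash
python3 - <<'E'
from h import *
plan(440.7,93.7,110,30)
s=get_state(); p,d=snap('wrist','w10'); np.savez('pics/w10T.npz',T=toolT(s))
p2,d2=snap('scene','s10')
cv2.imwrite('pics/w10c.png',np.hstack([cv2.resize(p[160:260,200:350,::-1],(600,400),interpolation=cv2.INTER_CUBIC)]))
b=cv2.resize(p2[235:305,120:210,::-1],None,fx=7,fy=7,interpolation=cv2.INTER_CUBIC)
cv2.imwrite('pics/s10c.png',b)
E
```

```text
ee [ 655.2 -196.8  112.1] psi 11.75 q6 -31.5 clock 8.62 F [-0.3  0.   1.9]
shift tool mm [-1.000e-01 -1.508e+02 -3.280e+02]
twist rad -0.3186 (alt 2.823)
```

View pics/w10c.png

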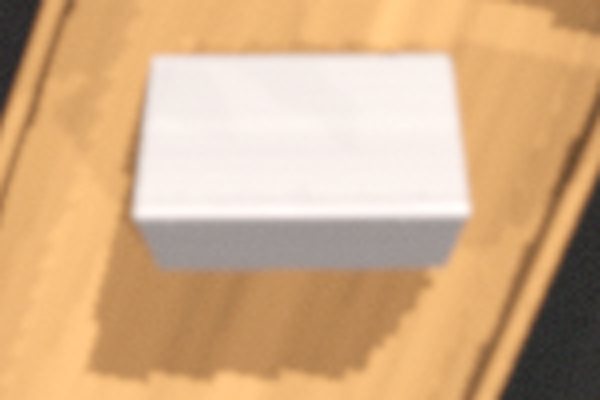

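View pics/s10c.png

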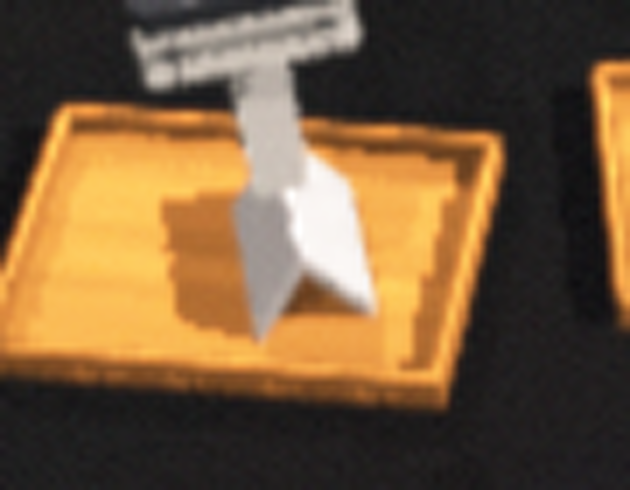

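```bash
python3 - <<'E'
from h import *
T=np.load('pics/w10T.npz')['T']
for z in (42,47): ridge((233.4,212.8),(317.1,212.5),z,T)
d=np.load('pics/w10.npz')['d']; W=cloud('wrist',d,T); 
print(W[211:214,240:310].reshape(-1,3).mean(0), W[205:216,275,2].round(1))
plan(440.7,93.7,120,29.6)
plan(440.7+30,93.7-50,120,29.6)
E
```

```text
len 61.6 mid [ 653.3 -196.9   42. ] ang 11.86
len 60.3 mid [ 653.  -195.6   47. ] ang 11.86
[ 652.35447278 -195.19891512   47.05950135] [43.  41.8 43.6 44.3 44.9 44.6 46.5 47.6 46.7 46.4 43.8]
ee [ 653.6 -196.2  107.3] psi 11.74 q6 -31.5 clock 8.72 F [ 0.5 -0.3 -0.3]
shift tool mm [ -13.2 -149.4 -327.2]
twist rad -0.3117 (alt 2.830)
ee [ 653.6 -196.2  107.3] psi 11.74 q6 -31.5 clock 8.72 F [ 0.5 -0.3 -0.3]
shift tool mm [ -13.1 -130.2 -272.1]
twist rad -0.3117 (alt 2.830)
```

arm_command(series=[{"linear": [-0.013, -0.0187, -0.0408], "twist": 0, "jaw": 1}, {"linear": [0, -0.0187, -0.0408], "twist": 0, "jaw": 1}, {"linear": [0, -0.0187, -0.0408], "twist": 0, "jaw": 1}, {"linear": [0, -0.0187, -0.0408], "twist": 0, "jaw": 1}, {"linear": [0, -0.0187, -0.0408], "twist": 0, "jaw": 1}, {"linear": [0, -0.0187, -0.0408], "twist": 0, "jaw": 1}, {"linear": [0, -0.0187, -0.0408], "twist": 0, "jaw": 1}, {"linear": [0, -0.0187, -0.0408], "twist": 0, "jaw": 1}])

```text
clock: 9.38
ee_pos: [454.4, 72.1, 117.1]
orientation: [-96.7, 89.9, -174.9]
force: [1.4, 0.8, -0.2]
finger_gap: 1.003
```

arm_command(series=[{"linear": [0, 0, 0], "twist": -0.104, "jaw": 1}, {"linear": [0, 0, 0], "twist": -0.104, "jaw": 1}, {"linear": [0, 0, 0], "twist": -0.104, "jaw": 1}, {"linear": [0, 0, 0], "twist": 0, "jaw": 1}, {"linear": [0, 0, 0], "twist": 0, "jaw": 1}])

```text
clock: 9.8
ee_pos: [456.2, 71.0, 117.4]
orientation: [-115.7, 89.9, -176.3]
force: [-0.3, -0.0, -0.7]
finger_gap: 1.001
```

```bash
python3 - <<'E'
from h import *
plan(440.7,93.7,104,29.6)
s=get_state(); p,d=snap('wrist','w11'); np.savez('pics/w11T.npz',T=toolT(s))
cv2.imwrite('pics/w11c.png',cv2.resize(p[130:270,180:380,::-1],None,fx=4,fy=4,interpolation=cv2.INTER_CUBIC))
E
```

```text
ee [456.2  71.  117.4] psi 29.43 q6 -25.1 clock 9.80 F [-0.3 -0.  -0.7]
shift tool mm [ 13.4  -2.3 -27.4]
twist rad -0.0029 (alt 3.139)
```

View pics/w11c.png

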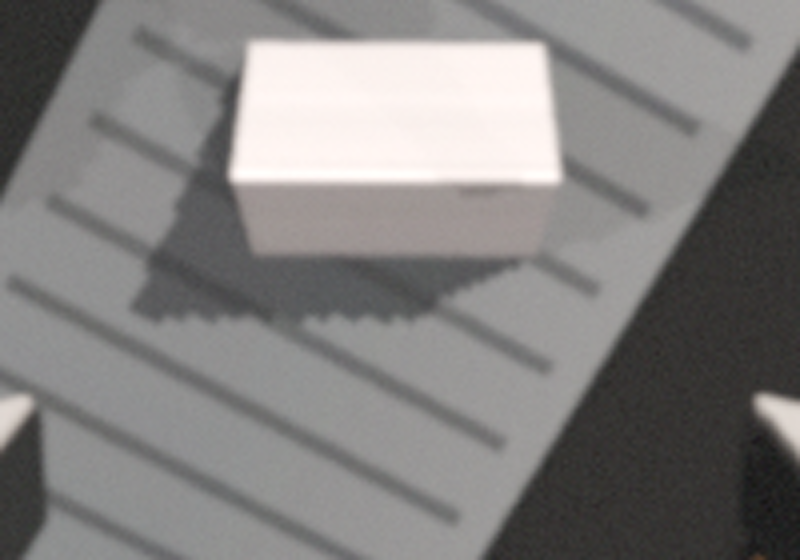

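```bash
python3 - <<'E'
from h import *
T=np.load('pics/w11T.npz')['T']
M=ridge((237.2,174.1),(319.8,174.5),41,T)
plan(M[0],M[1],104,29.9)
E
```

```text
len 60.7 mid [442.5  95.6  41. ] ang 29.17
ee [456.3  70.9 117.6] psi 29.40 q6 -25.1 clock 9.85 F [-0.5 -0.5  0.5]
shift tool mm [ 13.6   0.1 -28.2]
twist rad -0.0088 (alt 3.133)
```

arm_command(series=[{"linear": [0.007, 0, -0.0141], "twist": 0, "jaw": 1}, {"linear": [0.0066, 0, -0.0141], "twist": 0.002, "jaw": 1}, {"linear": [0, 0, 0], "twist": 0, "jaw": 1}, {"linear": [0, 0, 0], "twist": 0, "jaw": 1}])

```text
clock: 10.18
ee_pos: [442.5, 95.5, 104.4]
orientation: [-109.6, 89.9, -170.1]
force: [-0.2, 0.3, -0.1]
finger_gap: 0.997
```

```bash
python3 - <<'E'
from h import *
plan(442.5,95.6,35,29.2)
s=get_state(); p,d=snap('wrist','w12'); np.savez('pics/w12T.npz',T=toolT(s))
cv2.imwrite('pics/w12c.png',cv2.resize(p[155:265,190:370,::-1],None,fx=4,fy=4,interpolation=cv2.INTER_CUBIC))
E
```

```text
ee [442.5  95.5 104.4] psi 29.44 q6 -21.9 clock 10.18 F [-0.2  0.3 -0.1]
shift tool mm [69.4  0.1 -0. ]
twist rad 0.0042 (alt -3.137)
```

View pics/w12c.png

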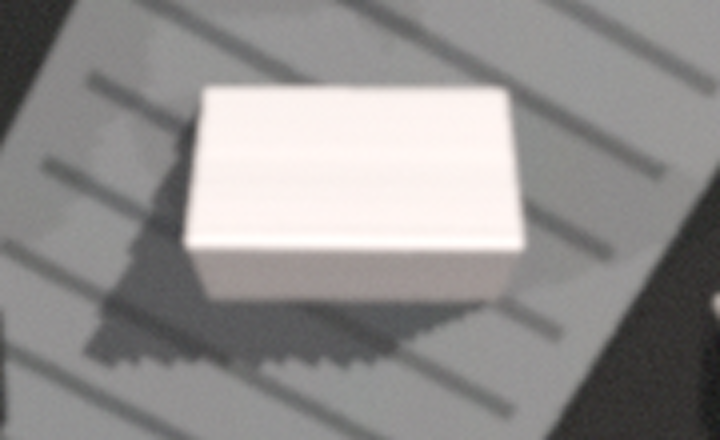

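arm_command(series=[{"linear": [0.025, 0.0005, 0], "twist": 0.004, "jaw": 1}, {"linear": [0.025, 0, 0], "twist": 0, "jaw": 1}, {"linear": [0.0192, 0, 0], "twist": 0, "jaw": 1}, {"linear": [0, 0, 0], "twist": 0, "jaw": 0.75}, {"linear": [0, 0, 0], "twist": 0, "jaw": 0.6}, {"linear": [0, 0, 0], "twist": 0, "jaw": 0.5}, {"linear": [0, 0, 0], "twist": 0, "jaw": 0.5}, {"linear": [0, 0, 0], "twist": 0, "jaw": 0.5}], squeeze=25)

```text
clock: 10.9
ee_pos: [443.8, 95.8, 36.6]
orientation: [68.3, 89.9, 7.5]
force: [-0.5, -0.5, 1.1]
finger_gap: 0.681
```

arm_command(series=[{"linear": [0, 0, 0], "twist": 0, "jaw": 0.5}, {"linear": [0, 0, 0], "twist": 0, "jaw": 0.5}, {"linear": [0, 0, 0], "twist": 0, "jaw": 0.5}])

```text
clock: 11.15
ee_pos: [443.7, 95.8, 36.2]
orientation: [66.7, 89.9, 6.0]
force: [-0.2, -0.6, 7.4]
finger_gap: 0.619
```

```bash
python3 - <<'E'
from h import *
plan(442.5,95.5,35,29.2)
E
```

```text
ee [443.7  95.8  36.2] psi 29.28 q6 -21.7 clock 11.15 F [-0.2 -0.6  7.4]
shift tool mm [ 1.2 -1.2 -0.3]
twist rad 0.0014 (alt -3.140)
```

arm_command(series=[{"linear": [-0.002, 0, 0], "twist": 0, "jaw": 0.5}, {"linear": [-0.006, 0, 0], "twist": 0, "jaw": 0.5}, {"linear": [-0.025, 0, 0], "twist": 0, "jaw": 0.5}, {"linear": [-0.03, 0, 0], "twist": 0, "jaw": 0.5}, {"linear": [-0.025, 0, 0], "twist": 0, "jaw": 0.5}, {"linear": [0, 0, 0], "twist": 0, "jaw": 0.5}, {"linear": [0, 0, 0], "twist": 0, "jaw": 0.5}])

```text
clock: 11.73
ee_pos: [443.4, 95.9, 124.5]
orientation: [69.3, 89.9, 8.6]
force: [-0.1, -0.1, -2.5]
finger_gap: 0.618
```

```bash
python3 - <<'E'
from h import *
plan(665.5,-255,125,11.9)
s=get_state(); p,d=snap('wrist','w13')
cv2.imwrite('pics/w13c.png',cv2.resize(p[155:345,140:420,::-1],None,fx=2.8,fy=2.8,interpolation=cv2.INTER_CUBIC))
E
```

```text
ee [443.4  95.9 124.5] psi 29.28 q6 -21.7 clock 11.73 F [-0.1 -0.1 -2.5]
shift tool mm [-2.000e-01  2.210e+01  4.146e+02]
twist rad 0.3034 (alt -2.838)
```

View pics/w13c.png

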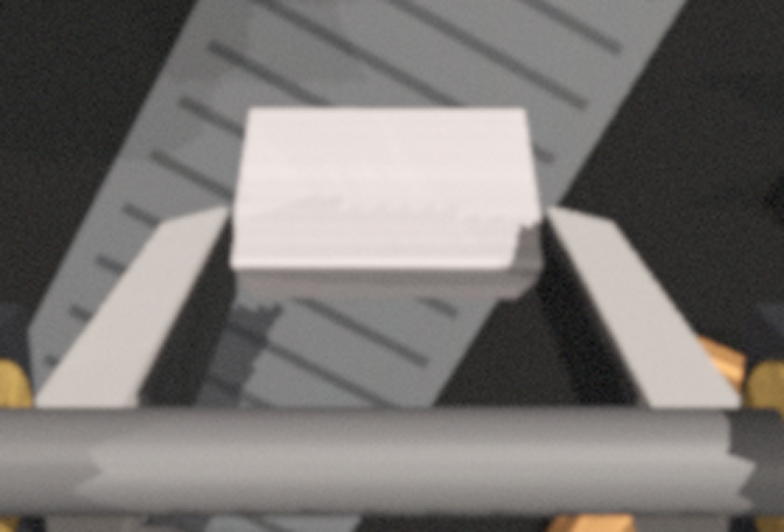

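```bash
python3 - <<'E'
from h import *
plan(653.4,-195.9,125,11.9)
E
```

```text
ee [442.8  95.8 123.3] psi 29.28 q6 -21.7 clock 11.78 F [-1.3  0.5 -1.1]
shift tool mm [ -1.8  41.  357.4]
twist rad 0.3034 (alt -2.838)
```

arm_command(series=[{"linear": [0, 0.004, 0.035], "twist": 0, "jaw": 0.5}, {"linear": [0, 0.004, 0.035], "twist": 0, "jaw": 0.5}, {"linear": [0, 0.004, 0.035], "twist": 0, "jaw": 0.5}, {"linear": [0, 0.004, 0.035], "twist": 0, "jaw": 0.5}, {"linear": [0, 0.004, 0.035], "twist": 0, "jaw": 0.5}, {"linear": [0, 0.004, 0.035], "twist": 0, "jaw": 0.5}, {"linear": [0, 0.004, 0.035], "twist": 0, "jaw": 0.5}, {"linear": [0, 0.004, 0.035], "twist": 0, "jaw": 0.5}])

```text
clock: 12.45
ee_pos: [607.9, -134.2, 121.4]
orientation: [-135.6, 89.8, 163.7]
force: [0.9, 0.6, -0.8]
finger_gap: 0.619
```

arm_command(series=[{"linear": [0, 0.004, 0.035], "twist": 0, "jaw": 0.5}, {"linear": [0, 0.004, 0.035], "twist": 0, "jaw": 0.5}, {"linear": [0, 0, 0], "twist": 0.1, "jaw": 0.5}, {"linear": [0, 0, 0], "twist": 0.1, "jaw": 0.5}, {"linear": [0, 0, 0], "twist": 0.1, "jaw": 0.5}, {"linear": [0, 0, 0], "twist": 0, "jaw": 0.5}, {"linear": [0, 0, 0], "twist": 0, "jaw": 0.5}])

```text
clock: 13.03
ee_pos: [648.6, -189.8, 121.9]
orientation: [-121.0, 89.9, 161.3]
force: [0.5, 0.5, -1.3]
finger_gap: 0.621
```

```bash
python3 - <<'E'
from h import *
plan(653.4,-195.9,100,11.9)
s=get_state(); p,d=snap('wrist','w14'); np.savez('pics/w14T.npz',T=toolT(s))
cv2.imwrite('pics/w14c.png',cv2.resize(p[155:355,140:420,::-1],None,fx=2.8,fy=2.8,interpolation=cv2.INTER_CUBIC))
E
```

```text
ee [ 648.6 -189.8  121.9] psi 12.27 q6 -31.7 clock 13.03 F [ 0.5  0.5 -1.3]
shift tool mm [21.8  3.4  7. ]
twist rad 0.0064 (alt -3.135)
```

View pics/w14.png

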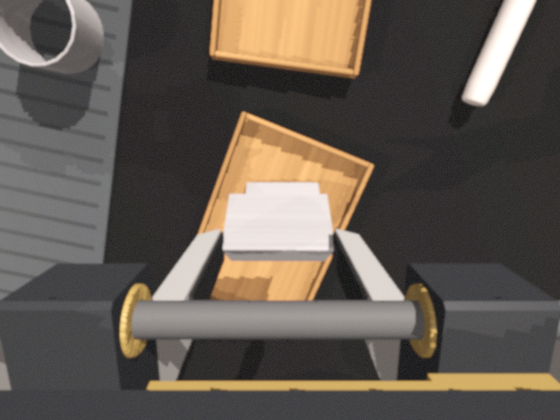

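arm_command(series=[{"linear": [0, 0.0034, 0.007], "twist": 0.006, "jaw": 0.5}, {"linear": [0.02, 0, 0], "twist": 0, "jaw": 0.5}, {"linear": [0.02, 0, 0], "twist": 0, "jaw": 0.5}, {"linear": [0.02, 0, 0], "twist": 0, "jaw": 0.5}, {"linear": [0.005, 0, 0], "twist": 0, "jaw": 0.5}, {"linear": [0, 0, 0], "twist": 0, "jaw": 0.5}, {"linear": [0, 0, 0], "twist": 0, "jaw": 0.5}, {"linear": [0, 0, 0], "twist": 0, "jaw": 0.5}])

```text
clock: 13.75
ee_pos: [654.7, -196.4, 60.1]
orientation: [58.8, 89.9, -19.4]
force: [0.3, -0.2, 0.2]
finger_gap: 0.617
```

```bash
python3 - <<'E'
from h import *
plan(653.3,-195.9,48,11.8)
s=get_state(); p,d=snap('wrist','w15'); np.savez('pics/w15T.npz',T=toolT(s))
plan(653.3,-195.9,48,11.8)
cv2.imwrite('pics/w15c.png',cv2.resize(p[165:275,200:350,::-1],None,fx=5,fy=5,interpolation=cv2.INTER_CUBIC))
E
```

```text
ee [ 654.7 -196.4   60.1] psi 11.77 q6 -31.5 clock 13.75 F [ 0.3 -0.2  0.2]
shift tool mm [12.  -1.3 -0.8]
twist rad -0.0005 (alt 3.141)
ee [ 654.6 -196.4   60.1] psi 11.77 q6 -31.5 clock 13.80 F [-0.3 -0.1 -0.4]
shift tool mm [12.1 -1.2 -0.8]
twist rad -0.0006 (alt 3.141)
```

View pics/w15c.png

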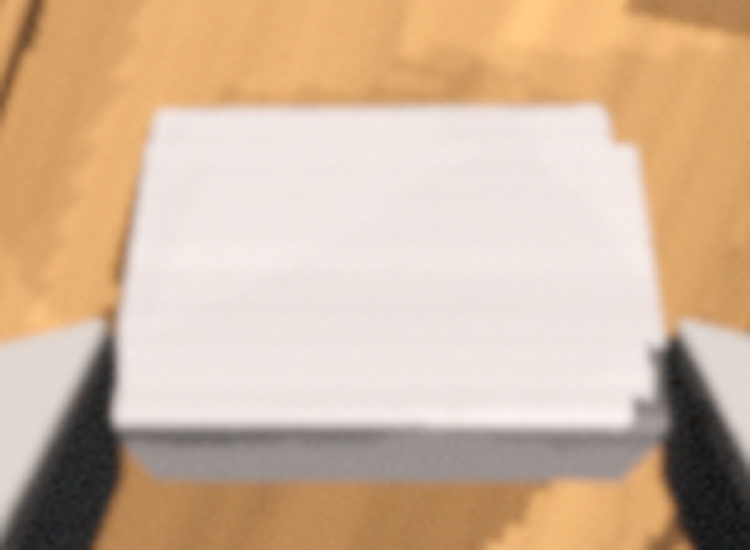

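arm_command(series=[{"linear": [0, -0.0013, -0.0008], "twist": 0, "jaw": 0.5}, {"linear": [0.004, 0, 0], "twist": 0, "jaw": 0.5}, {"linear": [0.003, 0, 0], "twist": 0, "jaw": 0.5}, {"linear": [0, 0, 0], "twist": 0, "jaw": 0.5}, {"linear": [0, 0, 0], "twist": 0, "jaw": 0.5}])

```text
clock: 14.22
ee_pos: [652.4, -195.5, 51.2]
orientation: [-124.1, 90.0, 157.6]
force: [-0.4, 0.0, -0.7]
finger_gap: 0.619
```

```bash
python3 - <<'E'
from h import *
s=get_state(); p,d=snap('wrist','w16'); np.savez('pics/w16T.npz',T=toolT(s))
plan(653.3,-195.9,48,11.8)
cv2.imwrite('pics/w16c.png',cv2.resize(p[165:275,200:350,::-1],None,fx=5,fy=5,interpolation=cv2.INTER_CUBIC))
E
```

```text
ee [ 652.5 -195.6   51.4] psi 11.75 q6 -31.5 clock 14.27 F [ 0.6 -0.4 -0.4]
shift tool mm [3.4 0.7 0.5]
twist rad -0.0009 (alt 3.141)
```

View pics/w16c.png

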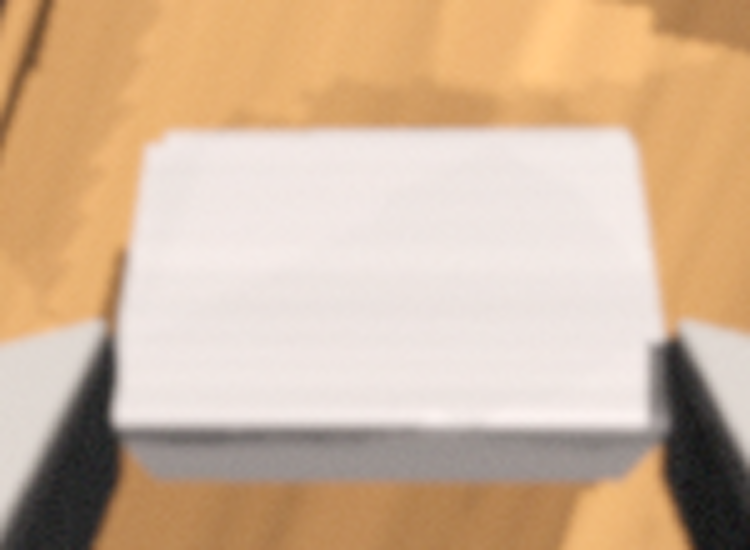

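arm_command(series=[{"linear": [0.001, 0.0007, 0.0005], "twist": 0, "jaw": 0.5}, {"linear": [0.001, 0, 0], "twist": 0, "jaw": 0.5}, {"linear": [0, 0, 0], "twist": 0, "jaw": 0.5}, {"linear": [0, 0, 0], "twist": 0, "jaw": 0.5}])

```text
clock: 14.6
ee_pos: [653.3, -195.9, 49.4]
orientation: [-131.0, 90.0, 150.8]
force: [-0.8, 0.8, -0.9]
finger_gap: 0.621
```

```bash
python3 - <<'E'
from h import *
s=get_state(); p,d=snap('wrist','w17'); np.savez('pics/w17T.npz',T=toolT(s))
plan(653.3,-195.9,48,11.8)
cv2.imwrite('pics/w17c.png',cv2.resize(p[165:275,200:350,::-1],None,fx=5,fy=5,interpolation=cv2.INTER_CUBIC))
E
```

```text
ee [ 653.3 -195.9   49.5] psi 11.75 q6 -31.5 clock 14.65 F [ 0.6  0.  -1.7]
shift tool mm [ 1.5  0.  -0. ]
twist rad -0.0010 (alt 3.141)
```

View pics/w17c.png

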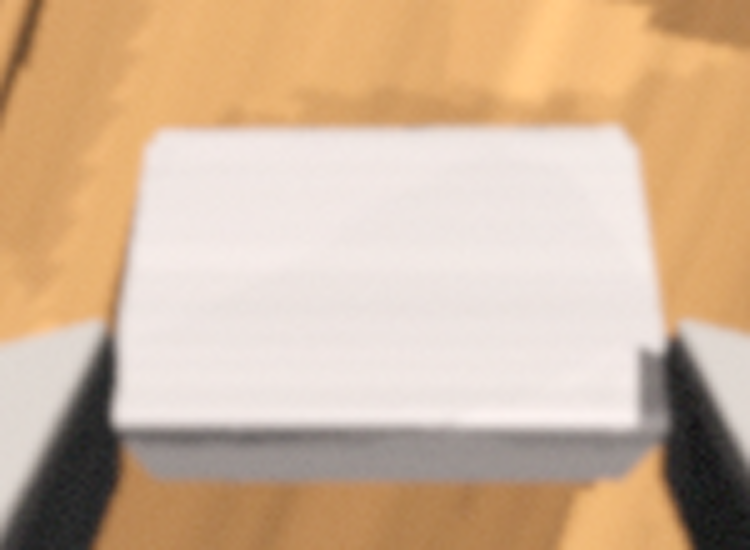

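```bash
python3 - <<'E'
from h import *
T=np.load('pics/w17T.npz')['T']
zd=T[:3,2]; 
u=lambda x,y:(200+x/5-.4,165+y/5-.4)
A=ridge(u(155,127),u(622,125),9,T); print('stack ridge est',A+22*zd)
tz=T[2,3]
B=ridge(u(145,145),u(637,144),tz-33,T); print('carried ridge est',B+22*zd)
C=ridge(u(112,425),u(668,425),tz+5,T)
print('TCP',T[:3,3],zd)
T=np.load('pics/w10T.npz')['T']
# w10c 4x crop origin 200,160
v=lambda x,y:(200+x/4-.4,160+y/4-.4)
A=ridge(v(152,56),v(450,54),9,T); print('stack ridge w10',A+22*T[:3,2])
A=ridge(v(135,213),v(470,212),47,T)
A=ridge(v(158,268),v(442,265),9,T); print(A-22*T[:3,2])
E
```

```text
len 59.6 mid [ 647.7 -173.1    9. ] ang 11.99
stack ridge est [ 652.22470898 -194.60979162    8.99902126]
len 60.8 mid [ 648.2 -173.9   16.4] ang 11.86
carried ridge est [ 652.71666167 -195.39351949   16.4094146 ]
len 58.6 mid [ 652.7 -195.7   54.4] ang 11.75
TCP [ 653.29129292 -195.91458167   49.41039335] [ 2.03558676e-01 -9.79062747e-01 -4.44882985e-05]
len 60.4 mid [ 648.1 -173.4    9. ] ang 12.08
stack ridge w10 [ 652.53055523 -194.9247306     9.08490656]
len 60.4 mid [ 653.  -195.6   47. ] ang 11.83
len 59.7 mid [ 656.9 -217.3    9. ] ang 12.27
[ 652.39896693 -195.7770396     8.91509344]
```

arm_command(series=[{"linear": [0.0005, -0.0003, -0.0005], "twist": 0, "jaw": 0.5}, {"linear": [0.0005, 0, 0], "twist": 0, "jaw": 0.5}, {"linear": [0, 0, 0], "twist": 0, "jaw": 0.5}, {"linear": [0, 0, 0], "twist": 0, "jaw": 0.5}])

```text
clock: 14.98
ee_pos: [653.0, -195.6, 48.6]
orientation: [48.6, 90.0, -29.6]
force: [-0.2, -1.0, 0.9]
finger_gap: 0.617
```

arm_command(series=[{"linear": [0.0005, 0, 0], "twist": 0, "jaw": 0.5}, {"linear": [0, 0, 0], "twist": 0, "jaw": 0.5}, {"linear": [0, 0, 0], "twist": 0, "jaw": 0.5}])

```text
clock: 15.23
ee_pos: [653.0, -195.6, 48.1]
orientation: [41.6, 90.0, -36.7]
force: [-0.7, -0.8, 1.7]
finger_gap: 0.62
```

arm_command(series=[{"linear": [0.0005, 0, 0], "twist": 0, "jaw": 0.5}, {"linear": [0, 0, 0], "twist": 0, "jaw": 0.5}, {"linear": [0, 0, 0], "twist": 0, "jaw": 0.5}])

```text
clock: 15.48
ee_pos: [653.0, -195.7, 47.7]
orientation: [41.7, 90.0, -36.5]
force: [-0.5, -2.0, 3.3]
finger_gap: 0.616
```

arm_command(series=[{"linear": [0, 0, 0], "twist": 0, "jaw": 0.66}, {"linear": [0, 0, 0], "twist": 0, "jaw": 0.7}, {"linear": [0, 0, 0], "twist": 0, "jaw": 0.8}, {"linear": [0, 0, 0], "twist": 0, "jaw": 0.9}, {"linear": [-0.015, 0, 0], "twist": 0, "jaw": 0.9}, {"linear": [-0.025, 0, 0], "twist": 0, "jaw": 1}, {"linear": [-0.025, 0, 0], "twist": 0, "jaw": 1}, {"linear": [0, 0, 0], "twist": 0, "jaw": 1}])

```text
clock: 16.15
ee_pos: [654.7, -196.0, 117.9]
orientation: [59.8, 89.6, -18.4]
force: [0.6, -0.3, 0.9]
finger_gap: 0.997
```

```bash
python3 - <<'E'
from h import *
s=get_state(); p,d=snap('wrist','w18'); T=toolT(s); np.savez('pics/w18T.npz',T=T)
p2,d2=snap('scene','s18')
cv2.imwrite('pics/w18c.png',np.hstack([cv2.resize(p[160:260,200:350,::-1],(600,400),interpolation=cv2.INTER_CUBIC)]))
cv2.imwrite('pics/s18c.png',cv2.resize(p2[235:305,120:210,::-1],None,fx=7,fy=7,interpolation=cv2.INTER_CUBIC))
W=cloud('wrist',d,T); print(W[205:222,275,2].round(1))
plan(456,-98,120,12)
E
```

```text
[45.8 46.7 47.9 47.2 49.2 50.6 51.8 51.6 52.3 52.2 50.4 48.4 45.5 42.1
 40.1 37.1 34.4]
ee [ 653.1 -195.5  113. ] psi 11.75 q6 -31.5 clock 16.25 F [-0.3  0.7 -0.7]
shift tool mm [  -7.2 -173.1 -135.6]
twist rad -0.0044 (alt 3.137)
```

View pics/w18c.png

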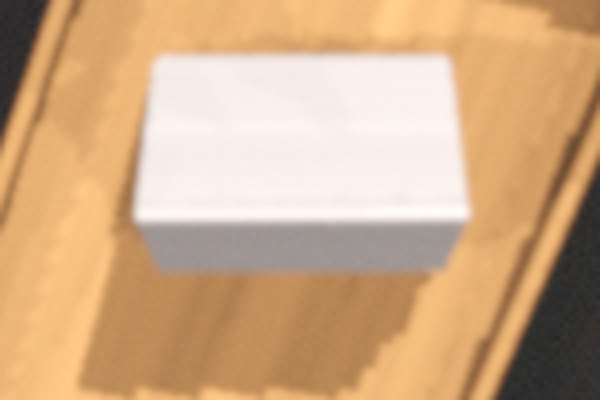

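View pics/s18c.png

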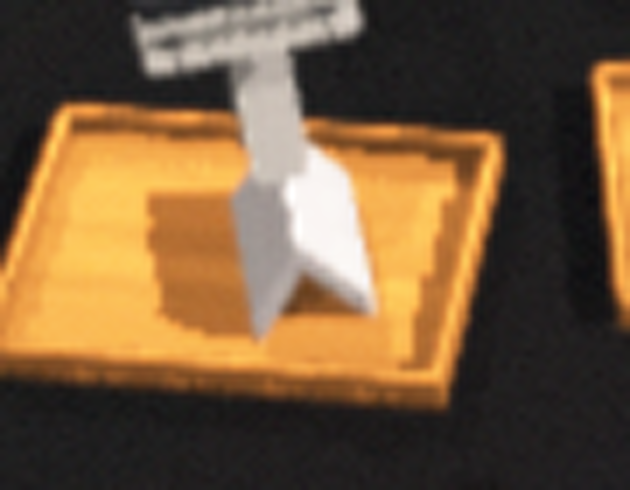

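```bash
python3 - <<'E'
from h import *
p=np.load('pics/top0.npz')['p']
c,R,t=cam('top')
def rt(u,v,z):
    r=R.T@np.array([(u-c['cx'])/c['fx'],(v-c['cy'])/c['fy'],1]); o=-R.T@t
    return o+r*(z-o[2])/r[2]
hsv=cv2.cvtColor(p,cv2.COLOR_RGB2HSV)
m=cv2.inRange(hsv,(8,110,70),(25,255,255)); m[:130]=0;m[205:]=0;m[:,:200]=0;m[:,430:]=0
m=cv2.morphologyEx(m,cv2.MORPH_CLOSE,np.ones((5,5)))
cs,_=cv2.findContours(m,cv2.RETR_EXTERNAL,cv2.CHAIN_APPROX_NONE)
for k in cs:
    if cv2.contourArea(k)<800: continue
    q=np.array([rt(*a,16)[:2] for a in k[:,0]],np.float32)
    r=cv2.minAreaRect(q); print(np.round(r[0],1),np.round(r[1],1),round(r[2],2))
E
```

```text
[621.5  -1.6] [123.8 176.3] 4.8
[624.9 226.7] [175.4 122.5] 88.04
[ 646.5 -218.4] [176.9 124.3] 80.56
```

arm_command(series=[{"linear": [-0.005, -0.022, -0.017], "twist": 0, "jaw": 1}, {"linear": [0, -0.022, -0.017], "twist": 0, "jaw": 1}, {"linear": [0, -0.022, -0.017], "twist": 0, "jaw": 1}, {"linear": [0, -0.022, -0.017], "twist": 0, "jaw": 1}, {"linear": [0, -0.022, -0.017], "twist": 0, "jaw": 1}, {"linear": [0, -0.022, -0.017], "twist": 0, "jaw": 1}, {"linear": [0, -0.022, -0.017], "twist": 0, "jaw": 1}, {"linear": [0, -0.019, -0.017], "twist": 0, "jaw": 1}])

```text
clock: 16.92
ee_pos: [453.6, -96.8, 116.1]
orientation: [-120.3, 89.9, 161.4]
force: [0.3, 0.3, 1.3]
finger_gap: 1.0
```

arm_command(series=[{"linear": [0, 0, 0], "twist": 0.09, "jaw": 1}, {"linear": [0, 0, 0], "twist": 0.09, "jaw": 1}, {"linear": [0, 0, 0], "twist": 0, "jaw": 1}, {"linear": [0, 0, 0], "twist": 0, "jaw": 1}])

```text
clock: 17.25
ee_pos: [455.4, -97.4, 116.6]
orientation: [-109.3, 89.9, 162.3]
force: [0.7, -0.1, 0.5]
finger_gap: 0.998
```

```bash
python3 - <<'E'
from h import *
s=get_state(); p,d=snap('wrist','w19'); T=toolT(s); np.savez('pics/w19T.npz',T=T)
plan(456,-98,120,0)
W=cloud('wrist',d,T)
m=(W[...,2]>33)&(W[...,2]<50)&(d>0)&(np.hypot(W[...,0]-456,W[...,1]+98)<60)
q=W[m][:,:2].astype(np.float32); print(len(q),cv2.minEnclosingCircle(q),W[m][:,2].max())
E
```

```text
ee [455.6 -97.5 116.8] psi 1.61 q6 -18.2 clock 17.30 F [-0.3 -0.1  0.2]
shift tool mm [-3.2  0.4  0.5]
twist rad 0.0280 (alt -3.114)
1084 ((456.5161437988281, -94.81526184082031), 30.03183937072754) 45.14146203843285
```

View pics/w19.png

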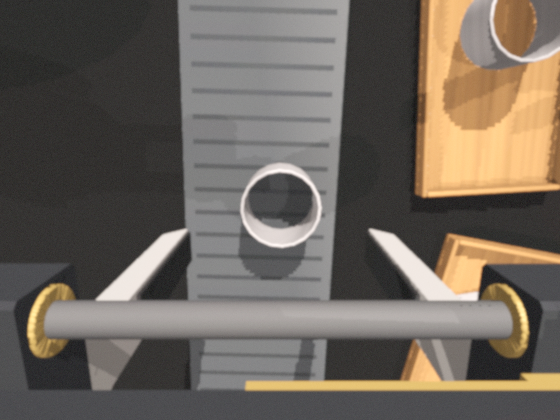

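```bash
python3 - <<'E'
from h import *
T=np.load('pics/w19T.npz')['T']; z=np.load('pics/w19.npz'); p,d=z['p'],z['d']
W=cloud('wrist',d,T)
m=((W[...,2]>40)&(W[...,2]<48)&(np.hypot(W[...,0]-456,W[...,1]+95)<45)).astype(np.uint8)
cs,_=cv2.findContours(m,cv2.RETR_EXTERNAL,cv2.CHAIN_APPROX_NONE); k=max(cs,key=len)
e=cv2.fitEllipse(np.vstack([a for a in cs])[:,0]); print(e, ray(*e[0],43,T))
o=p[:,:,::-1].copy(); cv2.ellipse(o,e,(0,0,255),1)
cv2.imwrite('pics/w19c.png',cv2.resize(o[140:270,210:350],None,fx=4,fy=4))
plan(456,-95,35,3.5)
E
```

```text
((280.2498779296875, 207.35946655273438), (77.04473876953125, 78.925537109375), 88.77120971679688) [456.46809958 -93.79573196  43.        ]
ee [455.6 -97.5 116.8] psi 1.61 q6 -18.2 clock 17.30 F [-0.3 -0.1  0.2]
shift tool mm [81.8  0.6 -2.4]
twist rad -0.0330 (alt 3.109)
```

View pics/w19c.png

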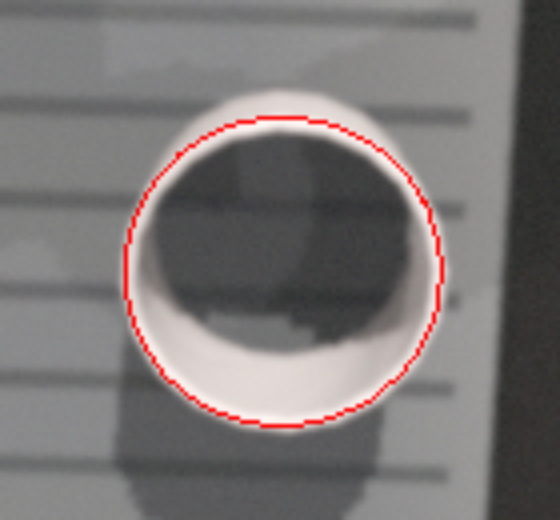

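arm_command(series=[{"linear": [0.03, 0.001, -0.003], "twist": 0, "jaw": 1}, {"linear": [0.03, 0, 0], "twist": 0, "jaw": 1}, {"linear": [0.02, 0, 0], "twist": 0, "jaw": 1}, {"linear": [0.0155, 0, 0], "twist": 0, "jaw": 1}, {"linear": [0, 0, 0], "twist": 0, "jaw": 0.75}, {"linear": [0, 0, 0], "twist": 0, "jaw": 0.6}, {"linear": [0, 0, 0], "twist": 0, "jaw": 0.5}, {"linear": [0, 0, 0], "twist": 0, "jaw": 0.5}], squeeze=15)

```text
clock: 17.97
ee_pos: [457.4, -94.7, 23.0]
orientation: [72.1, 89.9, -16.4]
force: [-0.6, -0.0, 0.4]
finger_gap: 0.751
```

arm_command(series=[{"linear": [0, 0, 0], "twist": 0, "jaw": 0.5}, {"linear": [0, 0, 0], "twist": 0, "jaw": 0.5}, {"linear": [0, 0, 0], "twist": 0, "jaw": 0.5}, {"linear": [0, 0, 0], "twist": 0, "jaw": 0.5}])

```text
clock: 18.3
ee_pos: [457.2, -94.7, 22.7]
orientation: [72.1, 89.9, -16.5]
force: [-0.1, -0.2, 6.4]
finger_gap: 0.641
```

```bash
python3 - <<'E'
from h import *
plan(621.5+40*.084,-41.6,100,4.8)
p,d=snap('wrist','w20')
cv2.imwrite('pics/w20c.png',cv2.resize(p[140:345,140:420,::-1],None,fx=2.8,fy=2.8,interpolation=cv2.INTER_CUBIC))
E
```

```text
ee [457.2 -94.7  22.7] psi 1.44 q6 -17.6 clock 18.30 F [-0.1 -0.2  6.4]
shift tool mm [-77.1 169.  -48.8]
twist rad -0.0586 (alt 3.083)
```

View pics/w20c.png

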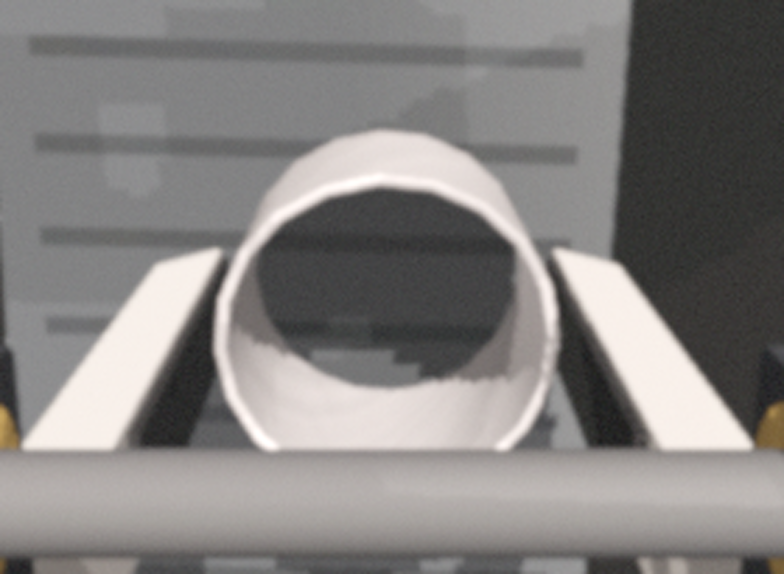

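arm_command(series=[{"linear": [-0.003, 0, 0], "twist": 0, "jaw": 0.5}, {"linear": [-0.01, 0, 0], "twist": 0, "jaw": 0.5}, {"linear": [-0.03, 0, 0], "twist": 0, "jaw": 0.5}, {"linear": [-0.037, 0, 0], "twist": 0, "jaw": 0.5}, {"linear": [0, 0.034, -0.01], "twist": 0, "jaw": 0.5}, {"linear": [0, 0.034, -0.01], "twist": 0, "jaw": 0.5}, {"linear": [0, 0.034, -0.01], "twist": 0, "jaw": 0.5}, {"linear": [0, 0.034, -0.01], "twist": 0, "jaw": 0.5}])

```text
clock: 19.02
ee_pos: [593.1, -50.5, 103.2]
orientation: [81.2, 89.9, -7.4]
force: [-0.8, -0.2, 0.1]
finger_gap: 0.644
```

arm_command(series=[{"linear": [0, 0.033, -0.009], "twist": 0, "jaw": 0.5}, {"linear": [0, 0, 0], "twist": -0.058, "jaw": 0.5}, {"linear": [0, 0, 0], "twist": 0, "jaw": 0.5}, {"linear": [0, 0, 0], "twist": 0, "jaw": 0.5}])

```text
clock: 19.35
ee_pos: [624.0, -41.3, 102.1]
orientation: [-96.4, 90.0, 178.3]
force: [-0.4, -0.4, -1.3]
finger_gap: 0.646
```

```bash
python3 - <<'E'
from h import *
s=get_state(); p,d=snap('wrist','w21'); np.savez('pics/w21T.npz',T=toolT(s))
plan(621.5+40*.084,-41.6,100,4.8)
E
```

```text
ee [623.8 -41.5 102.3] psi 4.65 q6 -11.8 clock 19.40 F [-0.5 -0.5 -1. ]
shift tool mm [2.3 1.  0.2]
twist rad -0.0026 (alt 3.139)
```

View pics/w21.png

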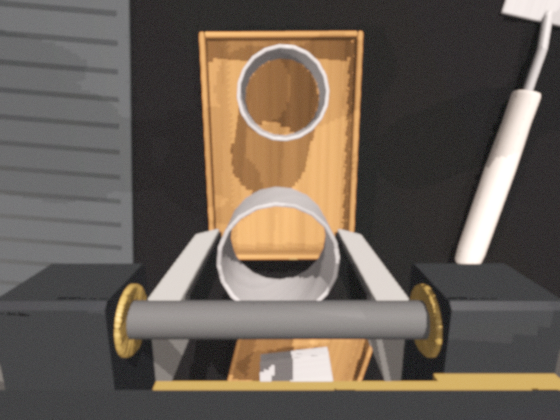

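```bash
python3 - <<'E'
from h import *
T=np.load('pics/w21T.npz')['T']; z=np.load('pics/w21.npz'); p,d=z['p'],z['d']
for a in [(200,33),(361,31.5),(207,130),(358,130),(213,220),(354.5,220),(240,259),(325,257)]: print(a,ray(*a,16,T).round(1))
print('home top',ray(284,92,44,T))
W=cloud('wrist',d,T); m=(W[...,2]>40)&(W[...,2]<48)&(W[...,1]>0)&(np.hypot(W[...,0]-620,W[...,1]-40)<45)
k=np.argwhere(m)[:,::-1].astype(np.int32); e=cv2.fitEllipse(cv2.convexHull(k)); print(e[0],e[1],ray(*e[0],44,T))
cv2.imwrite('pics/w21c.png',cv2.resize(p[20:280,180:380,::-1],None,fx=2.3,fy=2.3,interpolation=cv2.INTER_CUBIC))
E
```

```text
(200, 33) [559.   79.6  16. ]
(361, 31.5) [670.8  89.8  16. ]
(207, 130) [566.2  13.7  16. ]
(358, 130) [677.7  22.9  16. ]
(213, 220) [573.4 -55.3  16. ]
(354.5, 220) [684.3 -46.2  16. ]
(240, 259) [596.4 -86.2  16. ]
(325, 257) [664.6 -78.9  16. ]
home top [620.50104226  43.09234049  44.        ]
(282.2215881347656, 91.96316528320312) (91.66812133789062, 95.95063781738281) [619.3521677  43.0211057  44.       ]
```

View pics/w21c.png

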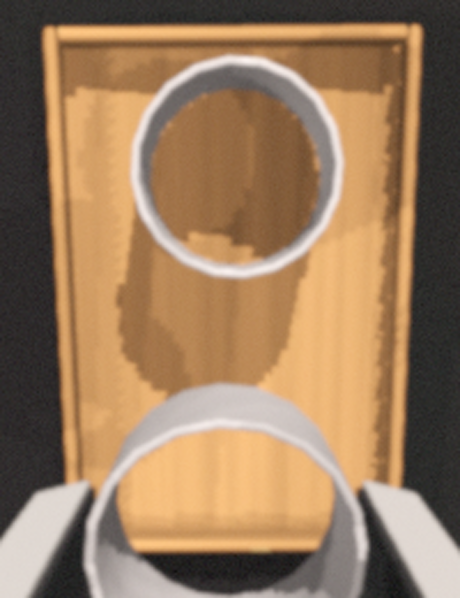

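```bash
python3 - <<'E'
from h import *
plan(627.2,-39.5,26,5)
E
```

```text
ee [623.8 -41.5 102.3] psi 4.65 q6 -11.8 clock 19.40 F [-0.5 -0.5 -1. ]
shift tool mm [76.3  3.5 -1.7]
twist rad -0.0061 (alt 3.136)
```

arm_command(series=[{"linear": [0, 0.0035, -0.0017], "twist": 0, "jaw": 0.5}, {"linear": [0.025, 0, 0], "twist": 0, "jaw": 0.5}, {"linear": [0.025, 0, 0], "twist": 0, "jaw": 0.5}, {"linear": [0.015, 0, 0], "twist": 0, "jaw": 0.5}, {"linear": [0.009, 0, 0], "twist": 0, "jaw": 0.5}, {"linear": [0, 0, 0], "twist": 0, "jaw": 0.5}, {"linear": [0, 0, 0], "twist": 0, "jaw": 0.5}])

```text
clock: 19.98
ee_pos: [628.0, -39.5, 28.8]
orientation: [80.1, 90.0, -5.2]
force: [-0.6, -0.3, -0.4]
finger_gap: 0.64
```

```bash
python3 - <<'E'
from h import *
p,d=snap('wrist','w22')
p2,d2=snap('scene','s22')
plan(627.2,-39.5,23.7,5)
a=cv2.resize(p[60:330,140:420,::-1],(480,460));b=cv2.resize(p2[225:290,195:285,::-1],None,fx=5,fy=5,interpolation=cv2.INTER_CUBIC)
cv2.imwrite('pics/w22c.png',a);cv2.imwrite('pics/s22c.png',b)
E
```

```text
ee [628.5 -39.5  29.5] psi 4.74 q6 -11.7 clock 20.08 F [-0.1 -1.6 -0.4]
shift tool mm [ 5.8 -1.3 -0.1]
twist rad -0.0046 (alt 3.137)
```

View pics/w22c.png

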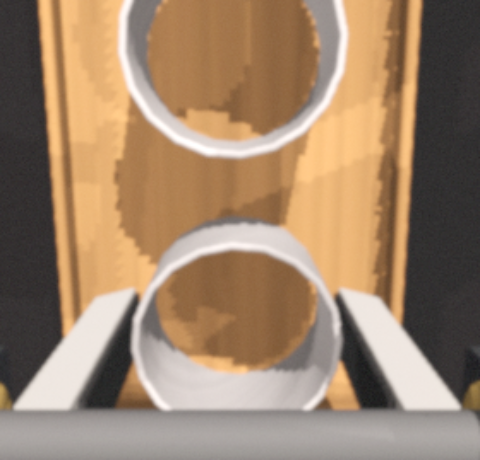

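View pics/s22c.png

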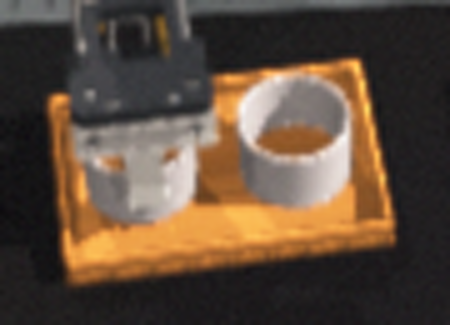

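Well placed over the free half. Lowering to contact.

arm_command(series=[{"linear": [0.002, -0.001, 0], "twist": 0, "jaw": 0.5}, {"linear": [0.0015, 0, 0], "twist": 0, "jaw": 0.5}, {"linear": [0.001, 0, 0], "twist": 0, "jaw": 0.5}, {"linear": [0, 0, 0], "twist": 0, "jaw": 0.5}, {"linear": [0, 0, 0], "twist": 0, "jaw": 0.5}])

```text
clock: 20.5
ee_pos: [627.0, -39.4, 23.8]
orientation: [75.0, 90.0, -10.3]
force: [-1.6, 0.2, 4.1]
finger_gap: 0.644
```

arm_command(series=[{"linear": [0.0005, 0, 0], "twist": 0, "jaw": 0.5}, {"linear": [0, 0, 0], "twist": 0, "jaw": 0.5}])

```text
clock: 20.67
ee_pos: [627.0, -39.4, 23.7]
orientation: [69.7, 90.0, -15.5]
force: [-4.7, -0.6, 8.2]
finger_gap: 0.641
```

arm_command(series=[{"linear": [0, 0, 0], "twist": 0, "jaw": 0.68}, {"linear": [0, 0, 0], "twist": 0, "jaw": 0.74}, {"linear": [0, 0, 0], "twist": 0, "jaw": 0.8}, {"linear": [0, 0, 0], "twist": 0, "jaw": 0.8}, {"linear": [-0.02, 0, 0], "twist": 0, "jaw": 0.8}, {"linear": [-0.035, 0, 0], "twist": 0, "jaw": 1}, {"linear": [-0.035, 0, 0], "twist": 0, "jaw": 1}, {"linear": [0, 0, 0], "twist": 0, "jaw": 1}])

```text
clock: 21.33
ee_pos: [629.5, -39.7, 120.0]
orientation: [78.7, 89.4, -6.5]
force: [0.7, -0.1, 0.6]
finger_gap: 0.974
```

```bash
python3 - <<'E'
from h import *
p,d=snap('wrist','w23')
plan(444.7,244.2,120,-57.1)
plan(444.7,244.2,120,32.9)
E
```

```text
ee [628.5 -39.6 116.7] psi 4.76 q6 -11.7 clock 21.38 F [ 0.2  0.1 -0.5]
shift tool mm [  -4.7 -159.6 -298.1]
twist rad 1.0796 (alt -2.062)
ee [628.5 -39.6 116.7] psi 4.76 q6 -11.7 clock 21.38 F [ 0.2  0.1 -0.5]
shift tool mm [  -4.7 -159.6 -298.1]
twist rad -0.4912 (alt 2.650)
```

View pics/w23.png

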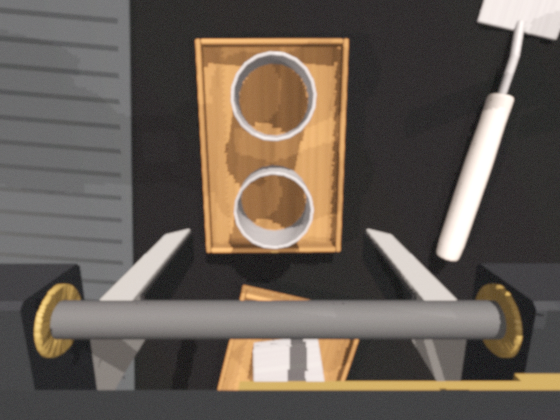

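arm_command(series=[{"linear": [0, -0.019, -0.036], "twist": 0, "jaw": 1}, {"linear": [0, -0.019, -0.036], "twist": 0, "jaw": 1}, {"linear": [0, -0.019, -0.036], "twist": 0, "jaw": 1}, {"linear": [0, -0.019, -0.036], "twist": 0, "jaw": 1}, {"linear": [0, -0.019, -0.036], "twist": 0, "jaw": 1}, {"linear": [0, -0.019, -0.036], "twist": 0, "jaw": 1}, {"linear": [0, -0.019, -0.036], "twist": 0, "jaw": 1}, {"linear": [0, -0.019, -0.036], "twist": 0, "jaw": 1}])

```text
clock: 22.05
ee_pos: [449.7, 236.2, 112.0]
orientation: [-71.5, 89.9, -156.8]
force: [0.7, 1.3, -0.3]
finger_gap: 1.0
```

arm_command(series=[{"linear": [0, -0.007, -0.01], "twist": -0.12, "jaw": 1}, {"linear": [0, 0, 0], "twist": -0.12, "jaw": 1}, {"linear": [0, 0, 0], "twist": -0.12, "jaw": 1}, {"linear": [0, 0, 0], "twist": -0.12, "jaw": 1}, {"linear": [0, 0, 0], "twist": -0.01, "jaw": 1}, {"linear": [0, 0, 0], "twist": 0, "jaw": 1}])

```text
clock: 22.55
ee_pos: [443.4, 244.2, 112.2]
orientation: [-97.3, 89.9, -154.6]
force: [0.0, -0.1, 0.2]
finger_gap: 1.001
```

```bash
python3 - <<'E'
from h import *
s=get_state(); p,d=snap('wrist','w24'); T=toolT(s); np.savez('pics/w24T.npz',T=T)
plan(444.7,244.2,110,32.9)
W=cloud('wrist',d,T); m=(W[...,2]>39)&(W[...,2]<48)&(np.hypot(W[...,0]-444,W[...,1]-245)<50)
k=np.argwhere(m)[:,::-1].astype(np.int32); h=cv2.convexHull(k)[:,0]
q=np.array([ray(*a,43,T)[:2] for a in h],np.float32); print(cv2.minAreaRect(q))
E
```

```text
ee [443.5 244.2 112.3] psi 32.60 q6 -7.9 clock 22.60 F [ 0.1 -0.8 -0.1]
shift tool mm [2.3 1.  0.7]
twist rad -0.0053 (alt 3.136)
((443.67352294921875, 247.50637817382812), (55.12956237792969, 55.1227912902832), 32.695472717285156)
```

View pics/w24.png

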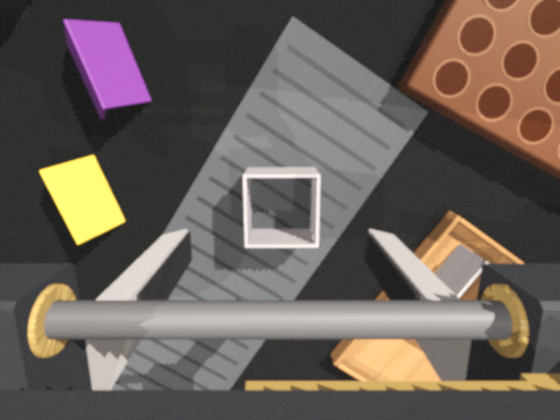

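arm_command(series=[{"linear": [0.03, 0.002, -0.0027], "twist": 0, "jaw": 1}, {"linear": [0.03, 0, 0], "twist": 0, "jaw": 1}, {"linear": [0.02, 0, 0], "twist": 0, "jaw": 1}, {"linear": [0.0105, 0, 0], "twist": 0, "jaw": 1}, {"linear": [0, 0, 0], "twist": 0, "jaw": 0.75}, {"linear": [0, 0, 0], "twist": 0, "jaw": 0.6}, {"linear": [0, 0, 0], "twist": 0, "jaw": 0.5}, {"linear": [0, 0, 0], "twist": 0, "jaw": 0.5}], squeeze=15)

```text
clock: 23.27
ee_pos: [444.6, 248.0, 23.8]
orientation: [82.3, 89.9, 25.1]
force: [0.7, -0.7, -0.4]
finger_gap: 0.753
```

arm_command(series=[{"linear": [0, 0, 0], "twist": 0, "jaw": 0.5}, {"linear": [0, 0, 0], "twist": 0, "jaw": 0.5}, {"linear": [0, 0, 0], "twist": 0, "jaw": 0.5}, {"linear": [0, 0, 0], "twist": 0, "jaw": 0.5}, {"linear": [0, 0, 0], "twist": 0, "jaw": 0.5}])

```text
clock: 23.68
ee_pos: [444.2, 247.9, 23.0]
orientation: [82.7, 90.0, 25.5]
force: [-2.1, -0.8, 6.2]
finger_gap: 0.585
```

```bash
python3 - <<'E'
from h import *
plan(625,188,110,-1.5)
p,d=snap('wrist','w25')
cv2.imwrite('pics/w25c.png',cv2.resize(p[140:345,140:420,::-1],None,fx=2.8,fy=2.8,interpolation=cv2.INTER_CUBIC))
E
```

```text
ee [444.2 247.9  23. ] psi 32.83 q6 -7.8 clock 23.68 F [-2.1 -0.8  6.2]
shift tool mm [-86.9 119.6 148.3]
twist rad 0.5991 (alt -2.542)
```

View pics/w25c.png

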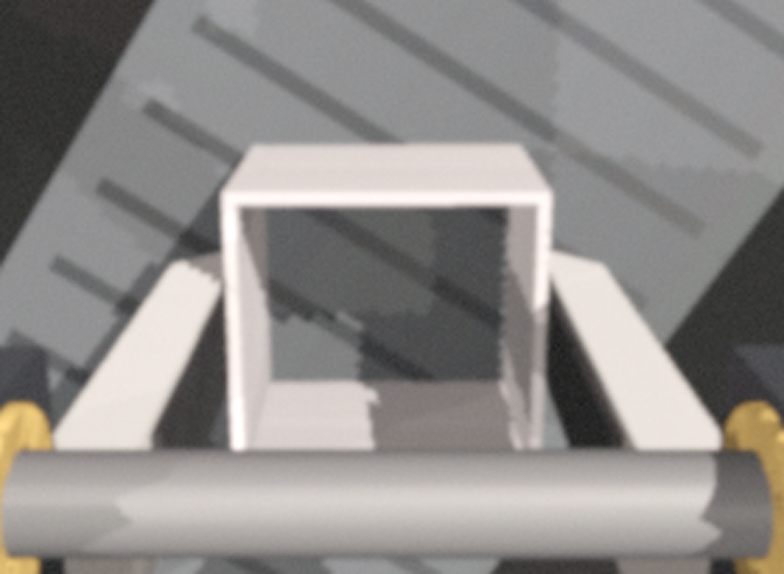

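arm_command(series=[{"linear": [-0.003, 0, 0], "twist": 0, "jaw": 0.5}, {"linear": [-0.01, 0, 0], "twist": 0, "jaw": 0.5}, {"linear": [-0.034, 0, 0], "twist": 0, "jaw": 0.5}, {"linear": [-0.04, 0, 0], "twist": 0, "jaw": 0.5}, {"linear": [0, 0.024, 0.03], "twist": 0, "jaw": 0.5}, {"linear": [0, 0.024, 0.03], "twist": 0, "jaw": 0.5}, {"linear": [0, 0.024, 0.03], "twist": 0, "jaw": 0.5}, {"linear": [0, 0.024, 0.03], "twist": 0, "jaw": 0.5}])

```text
clock: 24.4
ee_pos: [591.1, 198.2, 110.6]
orientation: [73.8, 90.0, 16.7]
force: [-0.1, 0.3, -1.4]
finger_gap: 0.584
```

arm_command(series=[{"linear": [0, 0.024, 0.028], "twist": 0, "jaw": 0.5}, {"linear": [0, 0, 0], "twist": 0.12, "jaw": 0.5}, {"linear": [0, 0, 0], "twist": 0.12, "jaw": 0.5}, {"linear": [0, 0, 0], "twist": 0.12, "jaw": 0.5}, {"linear": [0, 0, 0], "twist": 0.12, "jaw": 0.5}, {"linear": [0, 0, 0], "twist": 0.12, "jaw": 0.5}, {"linear": [0, 0, 0], "twist": 0, "jaw": 0.5}, {"linear": [0, 0, 0], "twist": 0, "jaw": 0.5}])

```text
clock: 25.07
ee_pos: [624.9, 188.4, 109.9]
orientation: [-36.6, 90.0, -127.9]
force: [-0.6, 0.2, -1.3]
finger_gap: 0.583
```

```bash
python3 - <<'E'
from h import *
s=get_state(); p,d=snap('wrist','w26'); T=toolT(s); np.savez('pics/w26T.npz',T=T)
plan(625,188,110,-1.5)
W=cloud('wrist',d,T); m=(W[...,2]>40)&(W[...,2]<49)&(np.hypot(W[...,0]-620,W[...,1]-268)<50)
k=np.argwhere(m)[:,::-1].astype(np.int32); h=cv2.convexHull(k)[:,0]
q=np.array([ray(*a,44,T)[:2] for a in h],np.float32); print(cv2.minAreaRect(q))
E
```

```text
ee [624.9 188.4 109.8] psi -1.30 q6 14.9 clock 25.12 F [-0.4  0.4 -1.8]
shift tool mm [-0.2  0.1  0.4]
twist rad 0.0035 (alt -3.138)
((621.7744750976562, 270.60809326171875), (55.000465393066406, 55.01128005981445), 89.42296600341797)
```

View pics/w26.png

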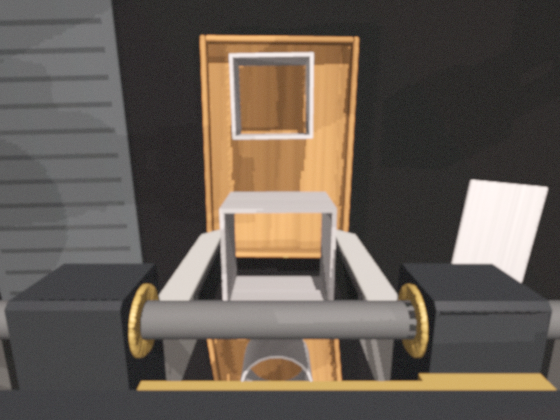

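```bash
python3 - <<'E'
from h import *
T=np.load('pics/w26T.npz')['T']; p=np.load('pics/w26.npz')['p']
for a in [(200,38),(358,38),(206.5,130),(353,130),(211.5,215),(349,215),(280,38),(280,256)]: print(a,ray(*a,16,T).round(1))
cv2.imwrite('pics/w26c.png',cv2.resize(p[20:280,180:380,::-1],None,fx=2.3,fy=2.3,interpolation=cv2.INTER_CUBIC))
E
```

```text
(200, 38) [571.1 313.9  16. ]
(358, 38) [684.9 311.2  16. ]
(206.5, 130) [571.3 248.9  16. ]
(353, 130) [683.  246.4  16. ]
(211.5, 215) [570.6 181.8  16. ]
(349, 215) [681.5 179.2  16. ]
(280, 38) [628.7 312.5  16. ]
(280, 256) [625.1 145.3  16. ]
```

View pics/w26c.png

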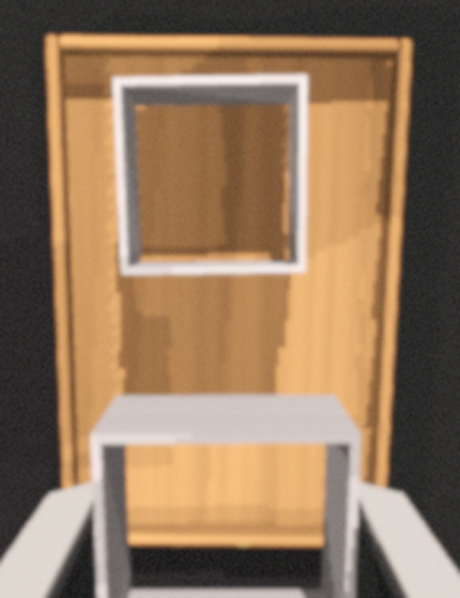

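arm_command(series=[{"linear": [0.02, 0.0015, 0], "twist": 0, "jaw": 0.5}, {"linear": [0.03, 0, 0], "twist": 0, "jaw": 0.5}, {"linear": [0.02, 0, 0], "twist": 0, "jaw": 0.5}, {"linear": [0.011, 0, 0], "twist": 0, "jaw": 0.5}, {"linear": [0, 0, 0], "twist": 0, "jaw": 0.5}, {"linear": [0, 0, 0], "twist": 0, "jaw": 0.5}])

```text
clock: 25.62
ee_pos: [626.7, 188.4, 29.1]
orientation: [106.3, 90.0, 14.8]
force: [-0.2, 0.1, -0.5]
finger_gap: 0.583
```

```bash
python3 - <<'E'
from h import *
p,d=snap('wrist','w27')
p2,d2=snap('scene','s27')
plan(626.5,188.7,24,-1.3)
a=cv2.resize(p[60:330,140:420,::-1],(480,460));b=cv2.resize(p2[225:290,280:370,::-1],None,fx=5,fy=5,interpolation=cv2.INTER_CUBIC)
cv2.imwrite('pics/w27c.png',a);cv2.imwrite('pics/s27c.png',b)
E
```

```text
ee [627.3 188.6  30.2] psi -1.50 q6 15.0 clock 25.72 F [ 0.7  0.2 -1.4]
shift tool mm [ 6.2 -0.8 -0.1]
twist rad -0.0035 (alt 3.138)
```

View pics/w27c.png

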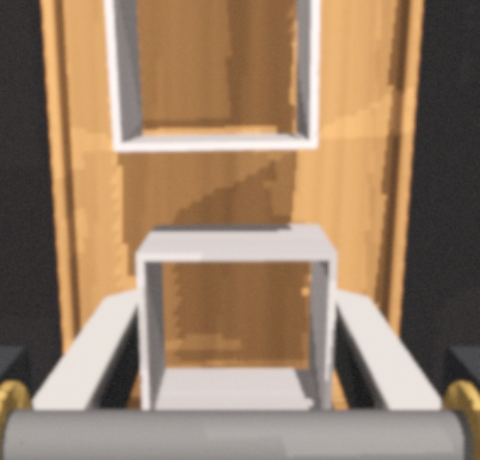

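View pics/s27c.png

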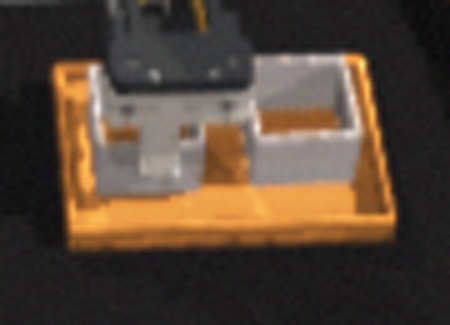

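arm_command(series=[{"linear": [0.002, -0.0005, 0], "twist": 0, "jaw": 0.5}, {"linear": [0.0015, 0, 0], "twist": 0, "jaw": 0.5}, {"linear": [0.001, 0, 0], "twist": 0, "jaw": 0.5}, {"linear": [0, 0, 0], "twist": 0, "jaw": 0.5}, {"linear": [0, 0, 0], "twist": 0, "jaw": 0.5}])

```text
clock: 26.13
ee_pos: [626.1, 188.4, 24.2]
orientation: [107.3, 90.0, 15.7]
force: [-0.1, 0.5, -1.7]
finger_gap: 0.583
```

arm_command(series=[{"linear": [0.0005, 0, 0], "twist": 0, "jaw": 0.5}, {"linear": [0, 0, 0], "twist": 0, "jaw": 0.5}])

```text
clock: 26.3
ee_pos: [626.1, 188.4, 24.1]
orientation: [98.9, 90.0, 7.4]
force: [-4.0, -0.3, 4.5]
finger_gap: 0.582
```

arm_command(series=[{"linear": [0, 0, 0], "twist": 0, "jaw": 0.62}, {"linear": [0, 0, 0], "twist": 0, "jaw": 0.68}, {"linear": [0, 0, 0], "twist": 0, "jaw": 0.76}, {"linear": [0, 0, 0], "twist": 0, "jaw": 0.76}, {"linear": [-0.02, 0, 0], "twist": 0, "jaw": 0.76}, {"linear": [-0.035, 0, 0], "twist": 0, "jaw": 0.9}, {"linear": [-0.04, 0, 0], "twist": 0, "jaw": 1}, {"linear": [-0.04, 0, 0], "twist": 0, "jaw": 1}])

```text
clock: 26.97
ee_pos: [625.5, 188.3, 159.7]
orientation: [-74.8, 89.9, -166.3]
force: [1.1, -0.3, -0.2]
finger_gap: 0.937
```

arm_command(series=[{"linear": [0, 0, 0], "twist": 0, "jaw": 1}, {"linear": [0, -0.04, 0], "twist": 0, "jaw": 1}, {"linear": [0, -0.04, 0], "twist": 0, "jaw": 1}, {"linear": [0, -0.04, 0], "twist": 0, "jaw": 1}, {"linear": [0, -0.04, 0], "twist": 0, "jaw": 1}, {"linear": [0, -0.04, 0], "twist": 0, "jaw": 1}, {"linear": [0, 0, 0], "twist": 0, "jaw": 1}])

```text
clock: 27.55
ee_pos: [420.4, 193.6, 157.7]
orientation: [-74.7, 89.8, -166.2]
force: [-0.2, 0.5, -0.1]
finger_gap: 0.999
```

```bash
python3 - <<'E'
from h import *
p,d=snap('top','top1'); p2,d2=snap('scene','s28')
cv2.imwrite('pics/topend.png',cv2.resize(p[110:300,130:450,::-1],None,fx=2.4,fy=2.4,interpolation=cv2.INTER_CUBIC))
cv2.imwrite('pics/send.png',cv2.resize(p2[180:310,90:460,::-1],None,fx=2.1,fy=2.1,interpolation=cv2.INTER_CUBIC))
W=cloud('top',d); m=(W[...,2]>24)&(W[...,2]<90)&(d>0); m[262:]=False; m[:,:200]=0;m[:,430:]=0
n,l,st,ce=cv2.connectedComponentsWithStats(m.astype(np.uint8))
for i in range(1,n):
    if st[i,4]>15:
        q=W[l==i]; r=cv2.minAreaRect(q[:,:2].astype(np.float32)); print(ce[i].round(),q[:,2].max().round(1),np.round(r[0],1),np.round(r[1],1),round(r[2],1))
E
```

```text
[420. 102.] 89.8 [ 816.8 -312.4] [69.7 30.9] 28.5
[381. 156.] 57.1 [ 651.2 -198.3] [61.2 36.8] 11.6
[250. 164.] 50.4 [624.2 184.4] [54.6 57. ] 88.3
[330. 158.] 48.8 [639.4 -47.3] [58.4 29.9] 71.3
[221. 165.] 49.6 [620.2 267.3] [56.7 55.4] 0.3
[300. 166.] 51.9 [618.5  39.7] [59.6 58.3] 24.1
[326. 171.] 48.9 [608.3 -36.6] [58.8 24.9] 70.5
```

View pics/topend.png

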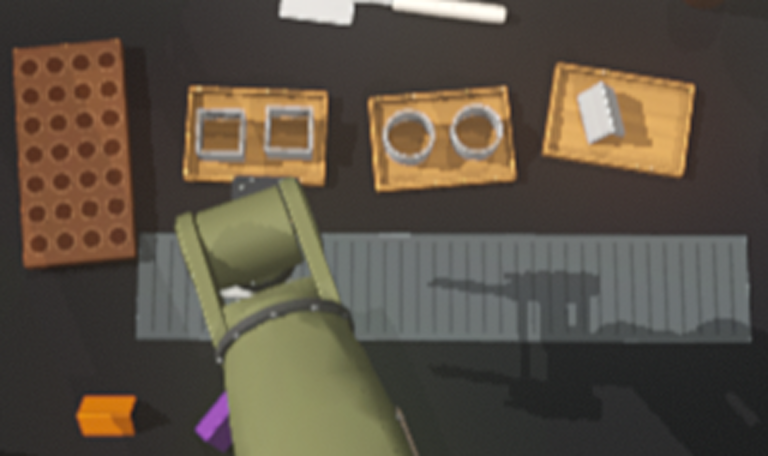

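View pics/send.png

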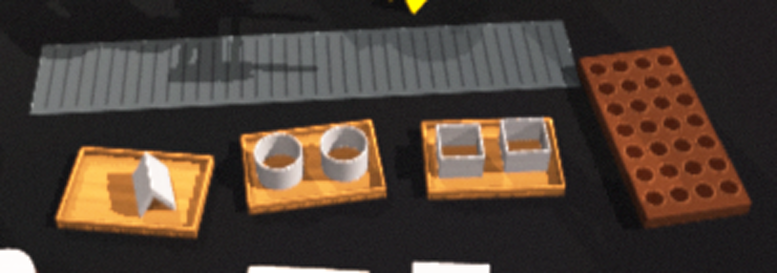

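All four pieces are in their trays, the mat is empty, and the pieces that were already put away have not moved by more than the cameras can measure. Handing in.

```bash
python3 - <<'E'
from h import *
print(hand_in())
E
```

```text
the job is handed in; nothing more can be done
None
```

All four pieces are put away and the job is handed in at about 28 s of the 83 s. I nested both bare-steel label stands over the one in its tray, then set the round ring and the square ring in the free halves of their trays.

Last checks, from the top, scene and wrist cameras:
- **Label stands:** the top of the stack was at about 47 mm after the first stand and 52 mm after the second, against 42 mm for the home stand alone. The ends look flush and no legs are splayed.
- **Rings:** both stand flat beside their own kind, and each was lowered until light contact before release.
- **Pieces already put away:** the home pieces read within about 1.5 mm of where they started, which is within camera error.
- **Bystanders:** the mould looks untouched. I left the orange, purple and yellow look-alikes alone, although in the last top view the arm partly hid the purple and yellow ones.
- **Forces:** the highest reading I took was about 9 N, at a ring's contact.

Some measurements disagreed:
- The top and wrist cameras differed by 2–4 mm; I used the wrist camera for fine placing.
- In the final top view the arm's edge and noise split the round ring's depth mask into two parts. Its placement rests on the wrist picture taken after release.
- The first move call was refused because of its format; nothing moved.

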